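# Load the block mixer with sample jars, fit the retaining plate and start it

### The job

Put every sample jar from the black mat upright into a pocket of the block mixer, one jar to a pocket and right down to the pocket floor. Then lower the blue retaining plate, grip up, over the two studs until it lies flat and fully home on the collars, let go of it, and only then press the green start button all the way down and let it come up again. Leave the beaker, the orange box and the dishes where they are.

Things in the scene. Friction and masses are not known exactly. Their poses are not given: they have to be found in the camera images.
- mixer: Fixed white block mixer, 265 x 150 mm, with an aluminium pocket block (198 x 130 mm, top face 75 mm above the bench) holding six round pockets 37 mm wide, 20 mm deep. Origin: on the bench under the block's centre; z up, x along its long side; the low deck (45 mm high) with the start button is at its -x end.
- stud0 (a point): Tip of a steel stud at mixer x = -34 mm, y = 0, 111 mm above the bench. The stud is 10 mm thick, with a tapered tip, and rises 20 mm from a black collar 24 mm wide and 16 mm high on the block; the plate rests on the collar tops, 91 mm above the bench.
- stud1 (a point): Tip of the other, equal stud, at mixer x = +34 mm, y = 0.
- plate_seat (a point): Where the plate's origin lies when it is home: midway between the studs, level with the collar tops (91 mm above the bench).
- start_top (a point): Centre of the top face of the green start button (26 mm wide) on the mixer's deck, 133 mm to the mixer's -x side of the pocket block's centre.
- start (a joint): Start button travel in m, 0 = up, 0.006 = fully down (about 5 N, springs back); it counts as pressed from 0.004.
- plate: Loose blue retaining plate, 190 x 114 x 8 mm, about 0.22 kg, lying flat on the bench, grip up. Two round through holes, 13 mm wide, at x = -34 and +34 mm, y = 0, fit the studs either way round. Origin: centre of its underside; x along its long side, z up. The yellow grip in its middle is 36 mm long (x), 16 mm wide (y), from 8 to 40 mm above the underside.
- mat: Fixed black rubber mat, 235 x 165 x 2 mm, on which the jars start, about 72 mm apart. Origin: centre of its underside, x along its long side.
- pocket0 (a point): Centre of the floor of pocket 0 (20 mm below the block's top face, 55 mm above the bench); at mixer x = -68 mm, y = -34 mm.
- pocket1 (a point): Centre of the floor of pocket 1 (20 mm below the block's top face, 55 mm above the bench); at mixer x = -68 mm, y = 34 mm.
- pocket2 (a point): Centre of the floor of pocket 2 (20 mm below the block's top face, 55 mm above the bench); at mixer x = 0 mm, y = -34 mm.
- pocket3 (a point): Centre of the floor of pocket 3 (20 mm below the block's top face, 55 mm above the bench); at mixer x = 0 mm, y = 34 mm.
- pocket4 (a point): Centre of the floor of pocket 4 (20 mm below the block's top face, 55 mm above the bench); at mixer x = 68 mm, y = -34 mm.
- pocket5 (a point): Centre of the floor of pocket 5 (20 mm below the block's top face, 55 mm above the bench); at mixer x = 68 mm, y = 34 mm.
- jar0: Loose closed sample jar, a cylinder 34 mm across and 32 mm high, amber with a white lid, about 35 g, standing upright on the mat. Origin: centre of its underside, z up along its axis. 12 mm of it stands above the block when it is down in a pocket. May be absent.
- jar1: Loose closed sample jar, a cylinder 34 mm across and 32 mm high, amber with a white lid, about 35 g, standing upright on the mat. Origin: centre of its underside, z up along its axis. 12 mm of it stands above the block when it is down in a pocket. May be absent.
- jar2: Loose closed sample jar, a cylinder 34 mm across and 32 mm high, amber with a white lid, about 35 g, standing upright on the mat. Origin: centre of its underside, z up along its axis. 12 mm of it stands above the block when it is down in a pocket. May be absent.
- jar3: Loose closed sample jar, a cylinder 34 mm across and 32 mm high, amber with a white lid, about 35 g, standing upright on the mat. Origin: centre of its underside, z up along its axis. 12 mm of it stands above the block when it is down in a pocket. May be absent.
- jar4: Loose closed sample jar, a cylinder 34 mm across and 32 mm high, amber with a white lid, about 35 g, standing upright on the mat. Origin: centre of its underside, z up along its axis. 12 mm of it stands above the block when it is down in a pocket. May be absent.
- jar5: Loose closed sample jar, a cylinder 34 mm across and 32 mm high, amber with a white lid, about 35 g, standing upright on the mat. Origin: centre of its underside, z up along its axis. 12 mm of it stands above the block when it is down in a pocket. May be absent.
- beaker: Bystander: clear beaker, 60 mm wide, 75 mm high; origin at the centre of its underside.
- tip_box: Bystander: closed orange box, 85 x 120 x 55 mm; origin at the centre of its underside.
- dishes: Bystander: stack of clear dishes, 90 mm wide, 43 mm high; origin at the centre of its underside.
Things that resemble listed ones, but are neither listed nor needed, are in the scene too. What is shaped like the jar1 but red or yellow is not meant.

How it is judged:
On the way, in this order (a step that is already met when the one before it is completed fails the run):
1. every jar that is present stands upright in a pocket, down on its floor, the plate not yet on ((distance between jar0 and pocket0 below 0.005 m or distance between jar0 and pocket1 below 0.005 m or distance between jar0 and pocket2 below 0.005 m or distance between jar0 and pocket3 below 0.005 m or distance between jar0 and pocket4 below 0.005 m or distance between jar0 and pocket5 below 0.005 m) and angle between each of jar0, jar1, jar2, jar3, jar4, jar5's own z axis and vertical below 0.12 rad and (distance between jar1 and pocket0 below 0.005 m or distance between jar1 and pocket1 below 0.005 m or distance between jar1 and pocket2 below 0.005 m or distance between jar1 and pocket3 below 0.005 m or distance between jar1 and pocket4 below 0.005 m or distance between jar1 and pocket5 below 0.005 m) and (distance between jar2 and pocket0 below 0.005 m or distance between jar2 and pocket1 below 0.005 m or distance between jar2 and pocket2 below 0.005 m or distance between jar2 and pocket3 below 0.005 m or distance between jar2 and pocket4 below 0.005 m or distance between jar2 and pocket5 below 0.005 m) and (distance between jar3 and pocket0 below 0.005 m or distance between jar3 and pocket1 below 0.005 m or distance between jar3 and pocket2 below 0.005 m or distance between jar3 and pocket3 below 0.005 m or distance between jar3 and pocket4 below 0.005 m or distance between jar3 and pocket5 below 0.005 m) and (distance between jar4 and pocket0 below 0.005 m or distance between jar4 and pocket1 below 0.005 m or distance between jar4 and pocket2 below 0.005 m or distance between jar4 and pocket3 below 0.005 m or distance between jar4 and pocket4 below 0.005 m or distance between jar4 and pocket5 below 0.005 m) and (distance between jar5 and pocket0 below 0.005 m or distance between jar5 and pocket1 below 0.005 m or distance between jar5 and pocket2 below 0.005 m or distance between jar5 and pocket3 below 0.005 m or distance between jar5 and pocket4 below 0.005 m or distance between jar5 and pocket5 below 0.005 m) and not (distance between plate and plate_seat below 0.005 m and angle between the x axis of plate and the x axis of mixer, either way round below 0.12 rad and angle between plate's own z axis and vertical below 0.05 rad)), for 0.2 s.
2. the plate is home over both studs, flat on the collars, and let go, with the jars in place ((distance between jar0 and pocket0 below 0.005 m or distance between jar0 and pocket1 below 0.005 m or distance between jar0 and pocket2 below 0.005 m or distance between jar0 and pocket3 below 0.005 m or distance between jar0 and pocket4 below 0.005 m or distance between jar0 and pocket5 below 0.005 m) and angle between each of jar0, jar1, jar2, jar3, jar4, jar5's own z axis and vertical below 0.12 rad and (distance between jar1 and pocket0 below 0.005 m or distance between jar1 and pocket1 below 0.005 m or distance between jar1 and pocket2 below 0.005 m or distance between jar1 and pocket3 below 0.005 m or distance between jar1 and pocket4 below 0.005 m or distance between jar1 and pocket5 below 0.005 m) and (distance between jar2 and pocket0 below 0.005 m or distance between jar2 and pocket1 below 0.005 m or distance between jar2 and pocket2 below 0.005 m or distance between jar2 and pocket3 below 0.005 m or distance between jar2 and pocket4 below 0.005 m or distance between jar2 and pocket5 below 0.005 m) and (distance between jar3 and pocket0 below 0.005 m or distance between jar3 and pocket1 below 0.005 m or distance between jar3 and pocket2 below 0.005 m or distance between jar3 and pocket3 below 0.005 m or distance between jar3 and pocket4 below 0.005 m or distance between jar3 and pocket5 below 0.005 m) and (distance between jar4 and pocket0 below 0.005 m or distance between jar4 and pocket1 below 0.005 m or distance between jar4 and pocket2 below 0.005 m or distance between jar4 and pocket3 below 0.005 m or distance between jar4 and pocket4 below 0.005 m or distance between jar4 and pocket5 below 0.005 m) and (distance between jar5 and pocket0 below 0.005 m or distance between jar5 and pocket1 below 0.005 m or distance between jar5 and pocket2 below 0.005 m or distance between jar5 and pocket3 below 0.005 m or distance between jar5 and pocket4 below 0.005 m or distance between jar5 and pocket5 below 0.005 m) and distance between plate and plate_seat below 0.005 m and angle between the x axis of plate and the x axis of mixer, either way round below 0.12 rad and angle between plate's own z axis and vertical below 0.05 rad and contact force between plate and the fingers below 0.1 N), for 0.2 s.
3. the start button is pressed down with the plate home (distance between plate and plate_seat below 0.005 m and angle between the x axis of plate and the x axis of mixer, either way round below 0.12 rad and angle between plate's own z axis and vertical below 0.05 rad and value of joint start above 0.004 m), for 0.05 s.
At the end, for the whole second after the job is handed in: Every jar present upright (0.12 rad), underside within 5 mm of the centre of a pocket floor; plate within 5 mm of its seat, level (0.05 rad), lined up with the mixer (0.12 rad); start button pressed (over 4 mm) after that and up again; all at rest ((distance between jar0 and pocket0 below 0.005 m or distance between jar0 and pocket1 below 0.005 m or distance between jar0 and pocket2 below 0.005 m or distance between jar0 and pocket3 below 0.005 m or distance between jar0 and pocket4 below 0.005 m or distance between jar0 and pocket5 below 0.005 m) and angle between each of jar0, jar1, jar2, jar3, jar4, jar5's own z axis and vertical below 0.12 rad and (distance between jar1 and pocket0 below 0.005 m or distance between jar1 and pocket1 below 0.005 m or distance between jar1 and pocket2 below 0.005 m or distance between jar1 and pocket3 below 0.005 m or distance between jar1 and pocket4 below 0.005 m or distance between jar1 and pocket5 below 0.005 m) and (distance between jar2 and pocket0 below 0.005 m or distance between jar2 and pocket1 below 0.005 m or distance between jar2 and pocket2 below 0.005 m or distance between jar2 and pocket3 below 0.005 m or distance between jar2 and pocket4 below 0.005 m or distance between jar2 and pocket5 below 0.005 m) and (distance between jar3 and pocket0 below 0.005 m or distance between jar3 and pocket1 below 0.005 m or distance between jar3 and pocket2 below 0.005 m or distance between jar3 and pocket3 below 0.005 m or distance between jar3 and pocket4 below 0.005 m or distance between jar3 and pocket5 below 0.005 m) and (distance between jar4 and pocket0 below 0.005 m or distance between jar4 and pocket1 below 0.005 m or distance between jar4 and pocket2 below 0.005 m or distance between jar4 and pocket3 below 0.005 m or distance between jar4 and pocket4 below 0.005 m or distance between jar4 and pocket5 below 0.005 m) and (distance between jar5 and pocket0 below 0.005 m or distance between jar5 and pocket1 below 0.005 m or distance between jar5 and pocket2 below 0.005 m or distance between jar5 and pocket3 below 0.005 m or distance between jar5 and pocket4 below 0.005 m or distance between jar5 and pocket5 below 0.005 m) and distance between plate and plate_seat below 0.005 m and angle between the x axis of plate and the x axis of mixer, either way round below 0.12 rad and angle between plate's own z axis and vertical below 0.05 rad and value of joint start below 0.002 m and linear speed of each of jar0, jar1, jar2, jar3, jar4, jar5, plate below 0.02 m/s); the robot touches nothing.
It fails at once if the start button is pressed while the plate is not home (value of joint start above 0.004 m and not (distance between plate and plate_seat below 0.005 m and angle between the x axis of plate and the x axis of mixer, either way round below 0.12 rad and angle between plate's own z axis and vertical below 0.05 rad)).
It fails at once if the beaker is moved more than 30 mm or tipped (distance of beaker from where it was at the start of the episode above 0.03 m or angle between beaker's own z axis and vertical above 0.3 rad).
It fails at once if the tip_box is moved more than 30 mm or tipped (distance of tip_box from where it was at the start of the episode above 0.03 m or angle between tip_box's own z axis and vertical above 0.3 rad).
It fails at once if the dishes is moved more than 30 mm or tipped (distance of dishes from where it was at the start of the episode above 0.03 m or angle between dishes's own z axis and vertical above 0.3 rad).
Of jar0, jar1, jar2, jar3, jar4, jar5 only 4 to 6 are there at a start; the rules pass over those that are not, and their reading is None.
At some moment in a run one of jar0, jar1, jar2, jar3, jar4, jar5, plate may be knocked a few centimetres aside while the robot is not near it.
It also fails if it takes over 210 s, if anything falls off the work surface, if the arm or the gripper's body presses on something with over 40 N, if the wrist force passes 120 N, or if a joint passes its speed limit or range.

### The arm

A 6-joint arm with a two-finger parallel gripper is mounted at the origin on the work surface. World frame = base frame: x ahead of the robot, y to its left, z up, the work surface at z = 0. Lengths are in m, angles in rad, forces in N, time in s.
With the tool pointing down it reaches from about 0.35 to 0.925 m from the base axis. Payload 6.4 kg.
Tool frame: the origin (TCP) lies between the finger pads; the fingertips stand 25 mm ahead of it and the grasp point (between the pads) lies 6 mm ahead of it; z points along the fingers, y is the direction in which the jaws open and shut (so a half turn about z gives the same grasp; the last joint's range is limited). The gripper opens to 94 mm and grips with 3 to 60 N. Pads are 16 mm wide; open, the fingers measure 119 mm over their backs; the gripper's body (75 mm by 177 mm) begins 78 mm behind the grasp point.
Start: joints at [1.113, 0.245, 1.558, -0, 1.339, -0.174], TCP at [0.182, 0.624, 0.23] pointing down, gripper open.
Joint ranges: [-3.13, 3.13], [-1.02, 2.26], [0.13, 2.54], [-0.95, 4.09], [0.21, 2.88], [-2.74, 2.74]. Speed limits (rad/s): [2.57, 2.57, 3.14, 3.14, 3.14, 3.14].

### API

Orientations are given as a unit quaternion [w, x, y, z].
In Python, from plant import env, optics, order gives the robot as it stands.
- The arm moves only by the tool jog_arm, never from a script. Its argument "plan" is a list of rows, each a list of 7 numbers: the opening in per cent of the stroke, from 0 (shut) to 100 (fully open), then the shift along the tool's x, y, z in m, then the turn, a rotation vector about the tool's x, y, z in rad. A call has 1 to 5 rows; each row is the pose to reach, as a shift and turn from the pose commanded when the call began, along the tool's axes at that moment; what a row does not reach only later rows make up. A row lasts 1/10 s, in which the tool goes at most 50 mm and 8.59 degrees, less where a joint would pass 70% of its speed; a pose out of reach is approached as far as the arm can. A call with a gripper value outside its range is refused whole. The fingers move at their own pace and stop on an object; "force" is the grip in N (left out, the last holds). Time passes only in rows, so rows that repeat a pose let the fingers close. It gives the time, the measured TCP pose, the force and the opening at its end, in the units of the state.
- env.state(): the state, without advancing time (a new reading comes with each control period).
- optics.get_image(name): name is "scene" or "top" or "wrist"; returns the picture (480x640x3 uint8, red, green, blue); there is no depth.
- optics.calibration(name): a dict with "K" (3x3 intrinsics, pixels), "rvec" (rotation vector, rad) and "tvec" (3), from world to camera coordinates, as OpenCV has them; the wrist camera has in their place "mount" (4x4, takes a point from camera to tool coordinates, whose origin is the TCP and whose axes are the flange's). Camera axes: x right, y down, z forward; pixel columns grow to the right and rows downward; lengths in m; the calibration is good to about 2 mm. A picture is of the moment at which its call begins: read the wrist's pose just before it. calibration takes no time and is no camera call.
- order.sign_off(): hands the job in, once; it reports no verdict.
The state is a dict: "t": time; "joints": joint angles; "joint_velocities": joint speeds; "effort": joint torques, N m; "eef_pos": TCP position; "tcp_rot": TCP orientation; "ft_force": force on the tool from outside, world axes, zero at the start; "ft_torque": the same for the moment, N m; "opening": opening from 0.0 (shut) to 1.0 (fully open).
Only numpy, scipy, OpenCV 4.12 (cv2) and the standard library are available. Lean on these libraries where they do the work, as an engineer would, in place of code of your own. Each camera call takes 0.05 s, during which the arm holds its last target.

## Working session

There is one attempt and no reset: what is moved stays moved. The work goes in short steps, Python scripts to look and compute and a tool call to move; the robot and the scene stay as the last step left them, time stands still between calls to the robot, and variables do not carry over. Pictures are saved under pics/ and viewed, and the job is handed in when it is done.

Besides the shell and the picture viewer there is one more tool, called in YAML: its name, and indented under it one key for each argument. jog_arm: Moves the arm, as the interface text tells. Its arguments: {"type":"object","properties":{"plan":{"type":"array"},"force":{"type":"number"}},"required":["plan"]}

```bash
ls; mkdir -p pics
cat > h.py <<'E'
import numpy as np, cv2
from plant import env, optics, order
from scipy.spatial.transform import Rotation as R
def shot(n,f):
    im=optics.get_image(n); cv2.imwrite('pics/'+f,cv2.cvtColor(im,cv2.COLOR_RGB2BGR)); return im
E
python3 - <<'E'
from h import *
s=env.state(); print(s)
for n in ['scene','top','wrist']: print(n,optics.calibration(n))
shot('top','top0.png');shot('scene','scene0.png')
E
```

```text
pics
{'t': 0.0, 'joints': array([ 1.11289432e+00,  2.45766095e-01,  1.55900233e+00, -1.77570683e-05,
        1.33870127e+00, -1.74115268e-01]), 'joint_velocities': array([-0.00059488,  0.00032552,  0.00065843, -0.00137065,  0.00025052,
        0.00046518]), 'effort': array([ 2.90980519e-03, -4.15835774e+01, -3.14603055e+01,  6.85858307e-02,
        3.32073856e-02, -1.46614889e-04]), 'eef_pos': array([0.18175546, 0.62349557, 0.22938229]), 'tcp_rot': array([-2.83457821e-04,  1.41415616e-01,  9.89949869e-01, -8.94731613e-04]), 'ft_force': array([ 0.0607968 , -0.35402803, -0.25368604]), 'ft_torque': array([0.00574414, 0.02688752, 0.07517133]), 'opening': 1.0005402138191102}
scene {'K': array([[552.12957436,   0.        , 317.73865217],
       [  0.        , 552.12957436, 234.01640951],
       [  0.        ,   0.        ,   1.        ]]), 'rvec': array([ 2.29986492,  0.74875035, -0.29046369]), 'tvec': array([-0.48372866, -0.2005064 ,  1.34864182])}
top {'K': array([[498.84852146,   0.        , 317.16060061],
       [  0.        , 498.84852146, 249.4712485 ],
       [  0.        ,   0.        ,   1.        ]]), 'rvec': array([ 2.14402354, -2.12228236,  0.158659  ]), 'tvec': array([-0.00273498,  0.60198988,  0.99522272])}
wrist {'K': array([[336.56722877,   0.        , 317.97153602],
       [  0.        , 336.56722877, 238.74480463],
       [  0.        ,   0.        ,   1.        ]]), 'mount': array([[ 2.80115538e-04, -9.63561747e-01, -2.67485852e-01,
         7.75323006e-02],
       [ 9.99999955e-01,  2.41067956e-04,  1.78819420e-04,
        -1.85420415e-04],
       [-1.07821285e-04, -2.67485890e-01,  9.63561771e-01,
        -1.54244228e-01],
       [ 0.00000000e+00,  0.00000000e+00,  0.00000000e+00,
         1.00000000e+00]])}
```

View pics/top0.png

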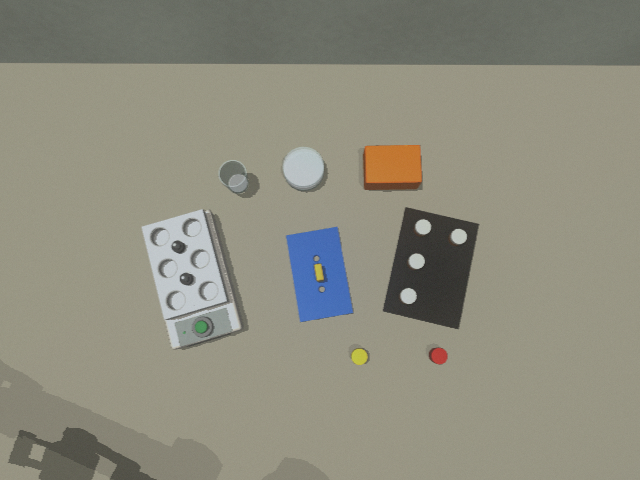

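View pics/scene0.png

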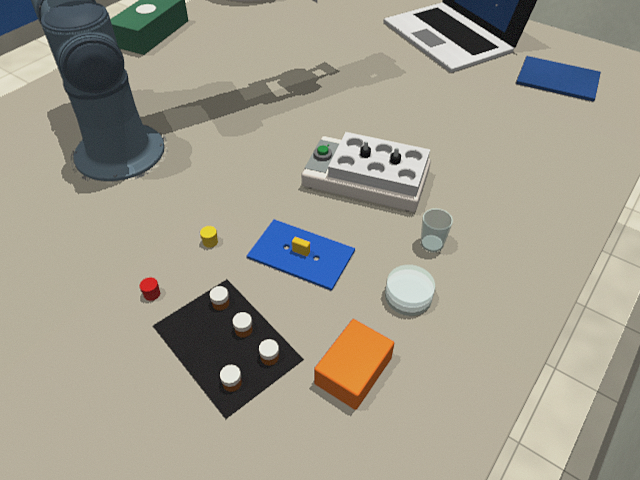

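The top view shows four white-lidded jars on the mat, near px (423,227), (459,237), (417,261) and (408,296). The plate is at (320,274), the studs at (178,246) and (186,279), and the button at (201,327). Next I turn these into world positions.

```bash
cat >> h.py <<'E'
def cam(n,s=None):
    c=optics.calibration(n)
    if n!='wrist':
        Rw=cv2.Rodrigues(c['rvec'])[0]; return c['K'],Rw.T,-Rw.T@c['tvec']
    T=np.eye(4); w=s['tcp_rot']; T[:3,:3]=R.from_quat([w[1],w[2],w[3],w[0]]).as_matrix(); T[:3,3]=s['eef_pos']
    M=T@c['mount']; return c['K'],M[:3,:3],M[:3,3]
def ray(C,px,z):
    K,Rc,o=C; d=Rc@np.linalg.inv(K)@np.array([px[0],px[1],1.]); return o+d*(z-o[2])/d[2]
def proj(C,P):
    K,Rc,o=C; q=K@(Rc.T@(np.asarray(P)-o)); return q[:2]/q[2]
def blobs(mask,amin=30):
    n,l,st,ce=cv2.connectedComponentsWithStats(mask.astype(np.uint8))
    return [(ce[i],st[i]) for i in range(1,n) if st[i][4]>=amin]
E
python3 - <<'E'
from h import *
im=cv2.cvtColor(cv2.imread('pics/top0.png'),cv2.COLOR_BGR2RGB); C=cam('top')
hsv=cv2.cvtColor(im,cv2.COLOR_RGB2HSV)
H,S,V=[hsv[...,i].astype(int) for i in range(3)]
def rep(nm,m,z,a=30):
    for c,s in blobs(m,a): print(nm,np.round(c,1),s,np.round(ray(C,c,z),4))
W=(S<40)&(V>170)
m=W.copy(); m[:,:385]=0; m[:200]=0
rep('jar',m,.034)
B=(H>105)&(H<125)&(S>120)&(V>80)
rep('plate',B,.008,500)
cs,_=cv2.findContours(B.astype(np.uint8),0,2); c=max(cs,key=cv2.contourArea)
b=cv2.boxPoints(cv2.minAreaRect(c)); P=np.array([ray(C,p,.008) for p in b]);print(P.round(4),P.mean(0), [np.linalg.norm(P[i]-P[i-1]) for i in range(4)])
rep('yellow',(H>20)&(H<32)&(S>150)&(V>120),.04,20)
D=(V<70); D[:, 240:]=0; D[:220]=0; D[330:]=0; D[:,:100]=0
rep('dark',D,.1,15)
rep('green',(H>45)&(H<80)&(S>80)&(np.arange(640)[None]<300),.05,20)
rep('red',((H<6)|(H>174))&(S>150),.02,20)
rep('orange',(H>=6)&(H<15)&(S>180),.055,200)
print(cv2.imwrite('pics/mz.png',cv2.resize(cv2.imread('pics/top0.png')[200:360,130:350],None,fx=3.6,fy=3.6,interpolation=cv2.INTER_CUBIC)))
E
```

```text
jar [422.8 226.4] [416 220  15  14 167] [ 0.6561 -0.2211  0.034 ]
jar [458.6 236. ] [452 229  14  15 169] [ 0.6361 -0.2963  0.034 ]
jar [416.3 260.8] [409 254  15  15 172] [ 0.5821 -0.2058  0.034 ]
jar [408.2 295.5] [401 288  15  16 183] [ 0.5088 -0.1873  0.034 ]
plate [318.9 274.1] [ 287  227   66   95 4328] [ 5.546e-01 -4.000e-04  8.000e-03]
[[ 0.6393  0.0732  0.008 ]
 [ 0.6601 -0.0407  0.008 ]
 [ 0.4735 -0.0727  0.008 ]
 [ 0.4535  0.0382  0.008 ]] [ 5.56597712e-01 -4.89662802e-04  8.00000000e-03] [np.float64(0.18901570904807086), np.float64(0.11580594398088184), np.float64(0.18935327102430657), np.float64(0.11262344443987958)]
yellow [318.9 271.2] [315 264   8  16  66] [ 0.5572 -0.0007  0.04  ]
yellow [358.9 356.2] [352 349  15  16 196] [ 0.3841 -0.084   0.04  ]
dark [182.  248.8] [178 244   7   9  19] [0.5924 0.2721 0.1   ]
green [200.6 326.5] [195 321  12  12 119] [0.4401 0.2396 0.05  ]
red [438.6 355.5] [431 348  16  16 199] [ 0.3864 -0.2504  0.02  ]
orange [398.2 161.6] [ 365  145   56   38 1055] [ 0.7925 -0.1676  0.055 ]
True
```

View pics/mz.png

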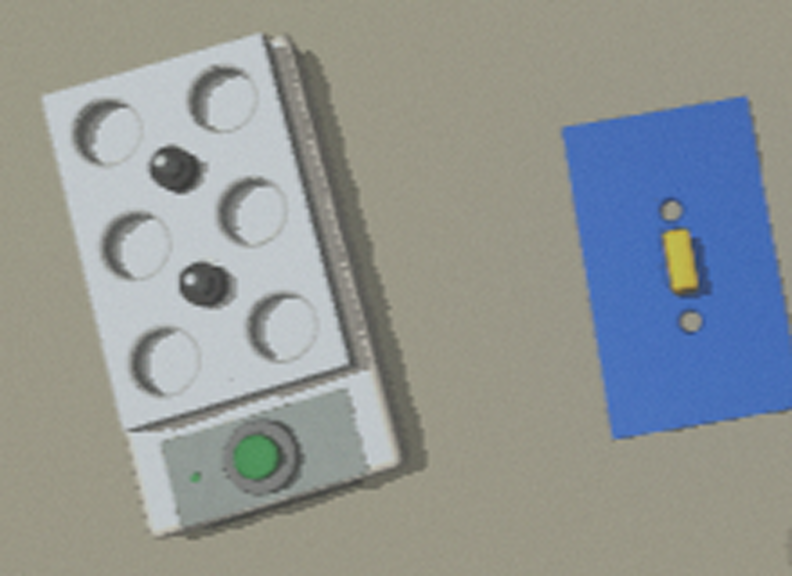

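```bash
cat >> h.py <<'E'
def go(tx,ty,tz,yaw=None):
    """print shift in tool axes and turn; yaw=direction (deg, mod 180) of tool y in world"""
    s=env.state(); w=s['tcp_rot']; r=R.from_quat([w[1],w[2],w[3],w[0]])
    d=r.inv().apply(np.array([tx,ty,tz])-s['eef_pos'])
    # desired: z down, tool y at yaw
    y=r.apply([0,1,0]); cur=np.degrees(np.arctan2(y[1],y[0]))
    out=[0,0,0]
    if yaw is None: yaw=cur
    dy=(yaw-cur+90)%180-90
    a=np.radians(cur+dy); Y=np.array([np.cos(a),np.sin(a),0]); Z=np.array([0,0,-1.]); X=np.cross(Y,Z)
    rd=R.from_matrix(np.c_[X,Y,Z]); rv=(r.inv()*rd).as_rotvec()
    print('t',round(s['t'],2),'tcp',s['eef_pos'].round(4),'yaw',cur.round(2),'j',s['joints'].round(2),'op',round(s['opening'],3),'F',s['ft_force'].round(1))
    print('SHIFT',d.round(4),'TURN',rv.round(4),'rows>=',np.ceil(max(np.linalg.norm(d)/.05,np.linalg.norm(rv)/.1499)))
E
python3 - <<'E'
from h import *
C=cam('top')
b=[(43,96),(262,34),(350,367),(130,430)]
P=np.array([ray(C,(x/3.6+130-.36,y/3.6+200-.36),.075) for x,y in b])[:,:2]
print(P, [np.linalg.norm(P[i]-P[i-1]) for i in range(4)]); c=P.mean(0); print(c)
for u in (P[0]-P[3],P[1]-P[2]): print(np.degrees(np.arctan2(u[1],u[0])))
go(c[0],c[1],.24,104)
go(c[0],c[1],.24,14)
E
```

```text
[[0.642608   0.36528717]
 [0.68006953 0.241403  ]
 [0.49003601 0.18314131]
 [0.45393453 0.30410419]] [np.float64(0.19834574118300985), np.float64(0.12942431491894646), np.float64(0.19876408773682633), np.float64(0.12623524093925548)]
[0.56666202 0.27348391]
17.966826624310592
17.04482734395035
t 0.1 tcp [0.1818 0.6236 0.2295] yaw 73.74 j [ 1.11  0.25  1.56 -0.    1.34 -0.17] op 1.001 F [ 0.4 -0.  -1.5]
SHIFT [-0.4675 -0.2283 -0.0103] TURN [-0.0016 -0.0007 -0.5281] rows>= 11.0
t 0.1 tcp [0.1818 0.6236 0.2295] yaw 73.74 j [ 1.11  0.25  1.56 -0.    1.34 -0.17] op 1.001 F [ 0.4 -0.  -1.5]
SHIFT [-0.4675 -0.2283 -0.0103] TURN [-1.7000e-03  6.0000e-04  1.0427e+00] rows>= 11.0
```

jog_arm:
  plan:
    - [60, -0.04, -0.02, 0, 0, 0, 0.09]
    - [60, -0.08, -0.04, 0, 0, 0, 0.18]
    - [60, -0.12, -0.06, 0, 0, 0, 0.27]
    - [60, -0.16, -0.08, 0, 0, 0, 0.36]
    - [60, -0.2, -0.1, 0, 0, 0, 0.45]

```text
t: 0.6
eef_pos: [0.3468, 0.4705, 0.2301]
tcp_rot: [-0.0, 0.36, 0.933, -0.0]
ft_force: [0.6, 0.9, 0.2]
opening: 0.622
```

```bash
python3 -c "
from h import *
go(.567,.273,.24,17.5)"
```

```text
t 0.6 tcp [0.3468 0.4705 0.2301] yaw 47.76 j [ 0.74  0.09  1.73  0.    1.32 -0.09] op 0.622 F [0.6 0.9 0.2]
SHIFT [-0.2958  0.0018 -0.01  ] TURN [-6.000e-04  1.000e-04  5.281e-01] rows>= 6.0
```

jog_arm:
  plan:
    - [60, -0.05, 0, 0, 0, 0, 0.12]
    - [60, -0.1, 0, 0, 0, 0, 0.24]
    - [60, -0.15, 0, 0, 0, 0, 0.36]
    - [60, -0.2, 0, -0.005, 0, 0, 0.46]
    - [60, -0.25, 0.002, -0.01, 0, 0, 0.528]

```text
t: 1.1
eef_pos: [0.5334, 0.3046, 0.2399]
tcp_rot: [-0.0, 0.591, 0.806, -0.0]
ft_force: [0.5, 0.5, -0.5]
opening: 0.599
```

jog_arm:
  plan:
    - [60, -0.023, 0.037, 0, 0, 0, 0]
    - [60, -0.023, 0.037, 0, 0, 0, 0]
    - [60, -0.023, 0.037, 0, 0, 0, 0]

```text
t: 1.4
eef_pos: [0.5749, 0.2952, 0.2394]
tcp_rot: [-0.001, 0.59, 0.807, -0.001]
ft_force: [0.1, 0.7, -1.1]
opening: 0.603
```

```bash
python3 -c "
from h import *
go(.567,.273,.24,17.5)
shot('wrist','w1.png'); print(env.state()['eef_pos'])"
```

```text
t 1.4 tcp [0.5749 0.2952 0.2394] yaw 17.63 j [ 0.3   0.23  1.56  0.    1.35 -0.01] op 0.603 F [ 0.1  0.7 -1.1]
SHIFT [-0.0187 -0.0143 -0.0006] TURN [-0.0019 -0.0003  0.0023] rows>= 1.0
[0.57416323 0.2958053  0.23960398]
```

View pics/w1.png

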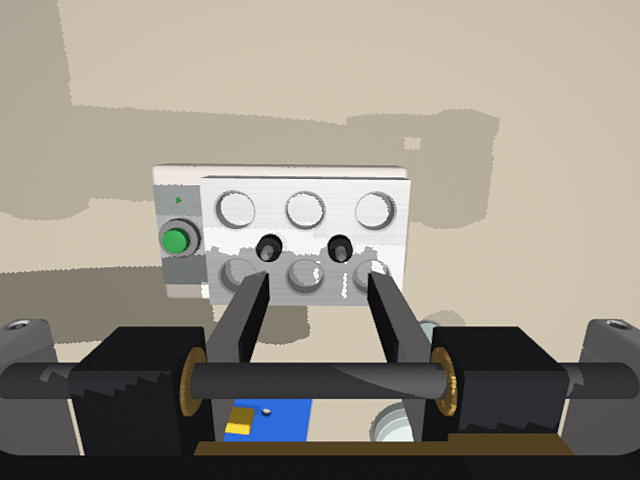

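jog_arm:
  plan:
    - [60, -0.04, 0, 0, 0, 0, 0]
    - [60, -0.04, 0, 0, 0, 0, 0]
    - [60, -0.04, 0, 0, 0, 0, 0]
    - [60, -0.04, 0, 0, 0, 0, 0]

```text
t: 1.85
eef_pos: [0.586, 0.2588, 0.2405]
tcp_rot: [-0.0, 0.589, 0.808, 0.0]
ft_force: [-0.0, 0.3, -0.1]
opening: 0.6
```

```bash
python3 -c "
from h import *
import pickle
s=env.state(); pickle.dump(s,open('s2.pkl','wb'))
im=shot('wrist','w2.png'); print(s['eef_pos'],s['joint_velocities'].round(4))
c=cv2.cvtColor(im[110:300,140:440],cv2.COLOR_RGB2BGR)
cv2.imwrite('pics/w2z.png',cv2.resize(c,None,fx=2.66,fy=2.66,interpolation=cv2.INTER_CUBIC))
"
```

```text
[0.58602767 0.25878975 0.24049399] [ 0.0026  0.0038 -0.004  -0.0007 -0.0002 -0.001 ]
```

View pics/w2z.png

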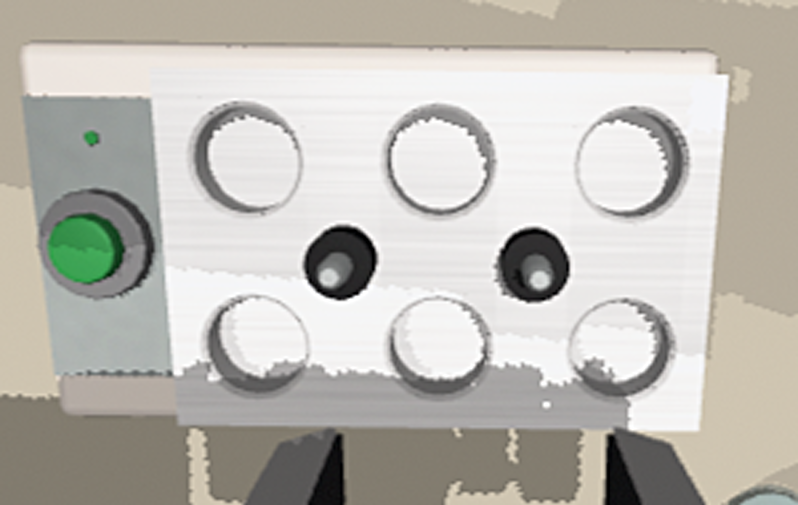

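```bash
cat > fit.py <<'E'
from h import *
import pickle
s=pickle.load(open('s2.pkl','rb')); C=cam('wrist',s)
f=2.66
Z=[((247,157),(-68,34),75),((440,158),(0,34),75),((632,161),(68,34),75),((257,344),(-68,-34),75),((440,345),(0,-34),75),((622,346),(68,-34),75),
((152,70),(-99,65),75),((728,75),(99,65),75),((699,431),(99,-65),75),((180,424),(-99,-65),75),((330,275),(-34,0),111),((540,277),(34,0),111)]
W=[];M=[]
for p,m,z in Z:
    W.append(ray(C,((p[0]+.5)/f-.5+140,(p[1]+.5)/f-.5+110),z/1000)[:2]); M.append(np.array(m)/1000)
W=np.array(W);M=np.array(M)
mc=M.mean(0);wc=W.mean(0)
U,S_,Vt=np.linalg.svd((M-mc).T@(W-wc)); Rm=(U@Vt).T
t=wc-Rm@mc; print('center',t,'yaw',np.degrees(np.arctan2(Rm[1,0],Rm[0,0])),'scale',S_.sum()/((M-mc)**2).sum())
print(((W-t)@Rm-M).round(4)*1000)
E
python3 fit.py
```

```text
center [0.56781216 0.27537088] yaw 17.20859761338608 scale 0.9955065549046636
[[ 0.5  0.5]
 [ 0.1  0.9]
 [-0.6  0.6]
 [ 0.3  0.5]
 [ 0.1  0.8]
 [-0.4  1.2]
 [ 0.7 -1.6]
 [-0.4 -1.2]
 [-0.2 -1.2]
 [ 0.3 -0.4]
 [-0.  -0.1]
 [-0.3 -0. ]]
```

```bash
python3 -c "
from h import *
go(.61,-.245,.20,17.2)"
```

```text
t 1.9 tcp [0.5862 0.2588 0.2405] yaw 17.8 j [ 0.24  0.22  1.57  0.    1.35 -0.07] op 0.602 F [ 1.  -0.1  0.5]
SHIFT [-0.487  -0.1313  0.0404] TURN [ 0.     -0.0002  0.0105] rows>= 11.0
```

jog_arm:
  plan:
    - [60, -0.045, -0.012, 0, 0, 0, 0.01]
    - [60, -0.09, -0.024, 0, 0, 0, 0.01]
    - [60, -0.135, -0.036, 0, 0, 0, 0.01]
    - [60, -0.18, -0.048, 0, 0, 0, 0.01]
    - [60, -0.225, -0.06, 0, 0, 0, 0.01]

```text
t: 2.4
eef_pos: [0.598, 0.0245, 0.2406]
tcp_rot: [0.0, 0.593, 0.805, 0.0]
ft_force: [0.0, 0.1, 1.2]
opening: 0.598
```

jog_arm:
  plan:
    - [60, -0.045, -0.012, 0, 0, 0, 0]
    - [60, -0.09, -0.024, 0.01, 0, 0, 0]
    - [60, -0.135, -0.036, 0.02, 0, 0, 0]
    - [60, -0.18, -0.048, 0.03, 0, 0, 0]
    - [60, -0.225, -0.06, 0.04, 0, 0, 0]

```text
t: 2.9
eef_pos: [0.6073, -0.2084, 0.2002]
tcp_rot: [0.0, 0.593, 0.805, 0.0]
ft_force: [-0.2, -0.7, -0.1]
opening: 0.6
```

jog_arm:
  plan:
    - [60, -0.035, -0.01, 0, 0, 0, 0]
    - [60, -0.035, -0.01, 0, 0, 0, 0]
    - [60, -0.035, -0.01, 0, 0, 0, 0]
    - [60, -0.035, -0.01, 0, 0, 0, 0]

```text
t: 3.3
eef_pos: [0.6082, -0.2423, 0.2005]
tcp_rot: [-0.0, 0.593, 0.805, 0.0]
ft_force: [-0.9, -0.4, -0.2]
opening: 0.603
```

```bash
cat > jars.py <<'E'
from h import *
import sys
s=env.state(); im=shot('wrist',sys.argv[1]); C=cam('wrist',s); Ct=cam('top')
it=shot('top','t'+sys.argv[1])
def find(im,C):
    hsv=cv2.cvtColor(im,cv2.COLOR_RGB2HSV)
    m=((hsv[...,1]<40)&(hsv[...,2]>165)).astype(np.uint8)
    cs,_=cv2.findContours(m,0,cv2.CHAIN_APPROX_NONE)
    for c in cs:
        a=cv2.contourArea(c)
        if a<100: continue
        (x,y),ax,an=cv2.fitEllipse(c)
        P=ray(C,(x,y),.034)
        if P[1]<-.08 and P[1]>-.4 and P[0]<.73 and .3<P[0] and ax[0]/ax[1]>.8: print(np.round((x,y),1),a,np.round(ax,1),P.round(4))
print('wrist');find(im,C); print('top');find(it,Ct)
go(*s['eef_pos'],17.2)
E
python3 jars.py w3.png
```

```text
wrist
[328.  284.5] 721.0 [29.  31.8] [ 0.6361 -0.2967  0.034 ]
[370.8 222.1] 868.5 [32.5 34.1] [ 0.6561 -0.2218  0.034 ]
[302.9 184.3] 955.5 [34.7 35.1] [ 0.5824 -0.2063  0.034 ]
[231.8 140.9] 1053.5 [35.4 38. ] [ 0.509  -0.1878  0.034 ]
top
[416.4 260.8] 161.5 [14.1 14.8] [ 0.5821 -0.206   0.034 ]
[422.9 226.4] 151.0 [13.5 14.4] [ 0.6561 -0.2213  0.034 ]
t 3.4 tcp [ 0.6083 -0.2423  0.2007] yaw 17.26 j [-0.55  0.28  1.57  0.    1.29 -0.85] op 0.6 F [-0.1  0.9 -0. ]
SHIFT [-0.     -0.0001  0.0001] TURN [0.0002 0.     0.001 ] rows>= 1.0
```

View pics/w3.png

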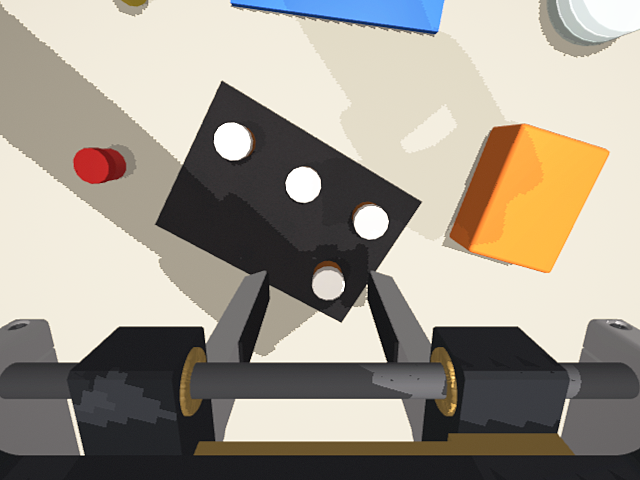

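```bash
python3 -c "
from h import *
go(.6561,-.2216,.047,17.2)"
```

```text
t 3.4 tcp [ 0.6083 -0.2423  0.2007] yaw 17.26 j [-0.55  0.28  1.57  0.    1.29 -0.85] op 0.6 F [-0.1  0.9 -0. ]
SHIFT [0.0056 0.0518 0.1537] TURN [0.0002 0.     0.001 ] rows>= 4.0
```

jog_arm:
  plan:
    - [60, 0.0056, 0.049, 0.02, 0, 0, 0]
    - [60, 0.0056, 0.0518, 0.06, 0, 0, 0]
    - [60, 0.0056, 0.0518, 0.1, 0, 0, 0]
    - [60, 0.0056, 0.0518, 0.13, 0, 0, 0]
    - [60, 0.0056, 0.0518, 0.1537, 0, 0, 0]
  force: 15

```text
t: 3.9
eef_pos: [0.6551, -0.2213, 0.0443]
tcp_rot: [-0.001, 0.593, 0.805, -0.0]
ft_force: [-0.5, 1.0, -0.4]
opening: 0.602
```

jog_arm:
  plan:
    - [60, 0, 0, 0, 0, 0, 0]
    - [60, 0, 0, 0, 0, 0, 0]

```text
t: 4.1
eef_pos: [0.6562, -0.2226, 0.0473]
tcp_rot: [0.0, 0.593, 0.805, 0.0]
ft_force: [0.6, 0.4, -0.9]
opening: 0.601
```

```bash
python3 -c "
from h import *
go(.6561,-.2216,.047,17.2)"
```

```text
t 4.1 tcp [ 0.6562 -0.2226  0.0473] yaw 17.2 j [-0.49  0.54  1.53  0.    1.07 -0.79] op 0.601 F [ 0.6  0.4 -0.9]
SHIFT [0.0009 0.0002 0.0003] TURN [ 0.0002  0.0001 -0.    ] rows>= 1.0
```

jog_arm:
  plan:
    - [60, 0.001, 0, 0, 0, 0, 0]
    - [30, 0.001, 0, 0, 0, 0, 0]
    - [30, 0.001, 0, 0, 0, 0, 0]
    - [30, 0.001, 0, 0, 0, 0, 0]
    - [30, 0.001, 0, 0, 0, 0, 0]
  force: 15

```text
t: 4.6
eef_pos: [0.6559, -0.2227, 0.0475]
tcp_rot: [0.0, 0.594, 0.805, 0.0]
ft_force: [-0.4, -0.1, 2.5]
opening: 0.354
```

jog_arm:
  plan:
    - [30, 0, 0, -0.02, 0, 0, 0]
    - [30, 0, 0, -0.06, 0, 0, 0]
    - [30, 0, 0, -0.1, 0, 0, 0]
    - [30, 0, 0, -0.13, 0, 0, 0]
    - [30, 0, 0, -0.13, 0, 0, 0]

```text
t: 5.1
eef_pos: [0.6582, -0.2239, 0.183]
tcp_rot: [0.005, 0.594, 0.805, 0.001]
ft_force: [-0.1, -0.3, 1.2]
opening: 0.357
```

```bash
cat > pk.py <<'E'
from h import *
import sys
c=np.array([.5678,.2754]); a=np.radians(17.2); Rm=np.array([[np.cos(a),-np.sin(a)],[np.sin(a),np.cos(a)]])
def mx(x,y): return c+Rm@np.array([x,y])
if __name__=='__main__':
    p=mx(float(sys.argv[1])/1000,float(sys.argv[2])/1000); print(p); go(p[0],p[1],float(sys.argv[3]),17.2)
E
python3 pk.py -68 34 .18
```

```text
[0.492787   0.28777132]
t 5.1 tcp [ 0.6582 -0.2239  0.183 ] yaw 17.13 j [-0.49  0.38  1.48  0.    1.27 -0.79] op 0.357 F [-0.1 -0.3  1.2]
SHIFT [ 0.5377 -0.0074 -0.001 ] TURN [ 0.0073  0.0073 -0.0012] rows>= 11.0
```

jog_arm:
  plan:
    - [30, 0.04, 0, 0, 0, 0, 0]
    - [30, 0.09, -0.001, 0, 0, 0, 0]
    - [30, 0.14, -0.002, 0, 0, 0, 0]
    - [30, 0.19, -0.003, 0, 0, 0, 0]
    - [30, 0.24, -0.004, 0, 0, 0, 0]

```text
t: 5.6
eef_pos: [0.5791, 0.0075, 0.1748]
tcp_rot: [-0.001, 0.594, 0.804, -0.001]
ft_force: [0.0, 0.5, -0.3]
opening: 0.356
```

jog_arm:
  plan:
    - [30, 0.05, 0, 0, 0, 0, 0]
    - [30, 0.1, -0.001, 0, 0, 0, 0]
    - [30, 0.15, -0.002, 0, 0, 0, 0]
    - [30, 0.2, -0.003, 0, 0, 0, 0]
    - [30, 0.24, -0.004, 0, 0, 0, 0]

```text
t: 6.1
eef_pos: [0.5043, 0.2359, 0.175]
tcp_rot: [-0.001, 0.593, 0.805, -0.001]
ft_force: [0.5, -0.0, -0.1]
opening: 0.353
```

jog_arm:
  plan:
    - [30, 0.04, 0, 0, 0, 0, 0]
    - [30, 0.055, 0, 0, 0, 0, 0]
    - [30, 0.055, 0, 0, 0, 0, 0]
    - [30, 0.055, 0, 0, 0, 0, 0]

```text
t: 6.5
eef_pos: [0.4903, 0.2855, 0.1758]
tcp_rot: [-0.0, 0.594, 0.804, -0.001]
ft_force: [0.0, 0.0, -0.4]
opening: 0.354
```

```bash
python3 pk.py -68 34 .18; python3 -c "
from h import *
im=shot('wrist','w4.png')"
```

```text
[0.492787   0.28777132]
t 6.5 tcp [0.4903 0.2855 0.1758] yaw 17.12 j [ 0.33  0.11  1.82 -0.    1.22  0.03] op 0.354 F [ 0.   0.  -0.4]
SHIFT [ 0.0014  0.0031 -0.0042] TURN [-0.0013  0.0006 -0.0014] rows>= 1.0
```

View pics/w4.png

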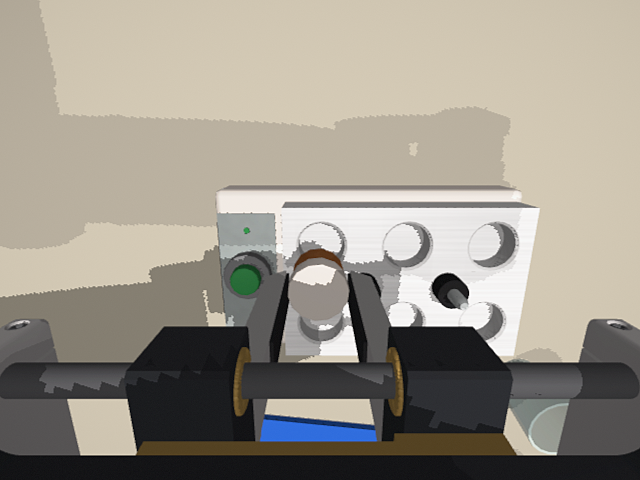

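```bash
cat > lid.py <<'E'
from h import *
import sys
s=env.state(); im=optics.get_image('wrist'); C=cam('wrist',s)
hsv=cv2.cvtColor(im,cv2.COLOR_RGB2HSV)
h,S,V=[hsv[...,i].astype(int) for i in range(3)]
for thr in [(40,110)]:
    m=((S<45)&(V>110)); m[:255]=0; m[325:]=0; m[:,:285]=0; m[:,352:]=0
    m=cv2.morphologyEx(m.astype(np.uint8),cv2.MORPH_OPEN,np.ones((5,5)))
    cs,_=cv2.findContours(m,0,cv2.CHAIN_APPROX_NONE); c=max(cs,key=cv2.contourArea)
    e=cv2.fitEllipse(cv2.convexHull(c)); print(e,cv2.boundingRect(c),cv2.contourArea(c))
P=ray(C,e[0],s['eef_pos'][2]-.0135); w=s['tcp_rot'];r=R.from_quat([w[1],w[2],w[3],w[0]])
print('offset tool',(r.inv().apply(P-s['eef_pos'])*1000).round(2))
im=im.copy(); cv2.ellipse(im,e,(255,0,0),1)
cv2.imwrite('pics/'+sys.argv[1],cv2.resize(im[200:350,220:440,::-1],None,fx=3,fy=3))
E
python3 lid.py l1.png
```

```text
((318.03924560546875, 308.0838928222656), (66.084716796875, 103.7190933227539), 0.5377218723297119) (286, 258, 65, 67) 3424.5
offset tool [-8.5   0.25 13.5 ]
```

View pics/l1.png

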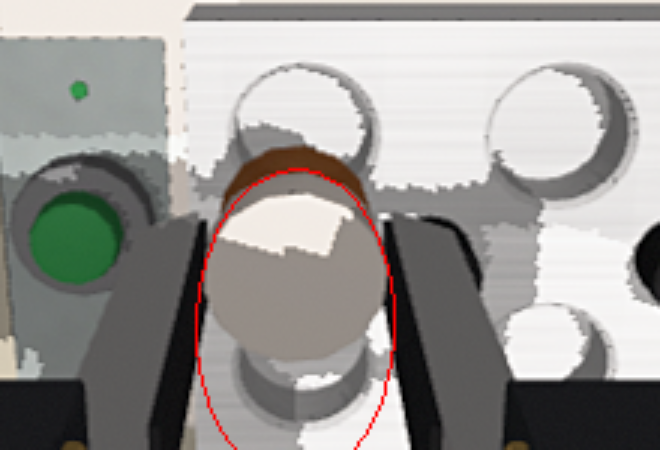

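```bash
python3 -c "
from h import *
s=env.state();C=cam('wrist',s);w=s['tcp_rot'];r=R.from_quat([w[1],w[2],w[3],w[0]])
P=ray(C,(318.7,292.2),s['eef_pos'][2]-.0135);print('offset tool',(r.inv().apply(P-s['eef_pos'])*1000).round(2))
for dx in (0,.001,.002): print(proj(C,s['eef_pos']+r.apply([dx,0,.0135])))
"; python3 pk.py -68 34 .103
```

```text
offset tool [ 0.96  0.6  13.5 ]
[317.58599716 293.83110494]
[317.58594839 292.1311236 ]
[317.58589947 290.42614142]
[0.492787   0.28777132]
t 6.6 tcp [0.4907 0.285  0.1763] yaw 17.03 j [ 0.33  0.11  1.82 -0.    1.22  0.03] op 0.354 F [-0.4  0.2 -0. ]
SHIFT [0.0021 0.0028 0.0732] TURN [-0.0007  0.0004 -0.003 ] rows>= 2.0
```

jog_arm:
  plan:
    - [30, 0.001, 0.0025, 0.02, 0, 0, 0]
    - [30, 0.001, 0.0025, 0.04, 0, 0, 0]
    - [30, 0.001, 0.0025, 0.047, 0, 0, 0]
    - [30, 0.001, 0.0025, 0.047, 0, 0, 0]
    - [30, 0.001, 0.0025, 0.047, 0, 0, 0]

```text
t: 7.1
eef_pos: [0.4931, 0.2877, 0.1304]
tcp_rot: [0.0, 0.594, 0.804, 0.0]
ft_force: [-0.1, 0.5, 0.1]
opening: 0.357
```

```bash
python3 pk.py -68 34 .103; python3 -c "
from h import *
im=shot('wrist','w5.png')
cv2.imwrite('pics/w5.png',cv2.resize(im[200:350,220:440,::-1],None,fx=3,fy=3))"
```

```text
[0.492787   0.28777132]
t 7.1 tcp [0.4931 0.2877 0.1304] yaw 17.08 j [ 0.33  0.17  1.84 -0.    1.13  0.03] op 0.357 F [-0.1  0.5  0.1]
SHIFT [ 0.0002 -0.0003  0.0274] TURN [ 0.001   0.     -0.0021] rows>= 1.0
```

View pics/w5.png

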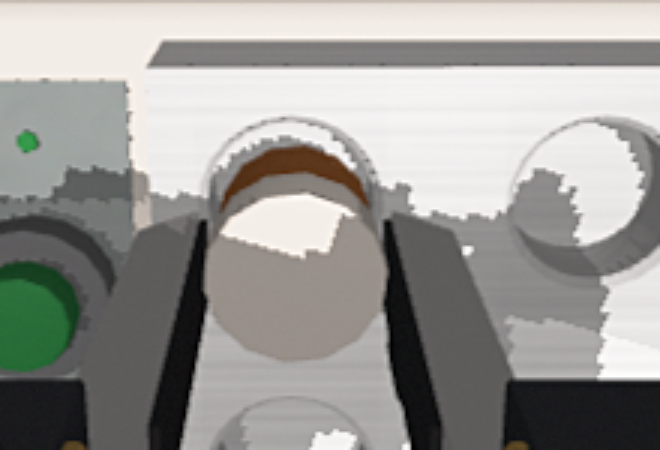

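jog_arm:
  plan:
    - [30, -0.0008, 0, 0.006, 0, 0, 0]
    - [30, -0.0008, 0, 0.012, 0, 0, 0]
    - [30, -0.0008, 0, 0.015, 0, 0, 0]
    - [30, -0.0008, 0, 0.015, 0, 0, 0]

```text
t: 7.55
eef_pos: [0.4921, 0.2872, 0.1139]
tcp_rot: [-0.0, 0.594, 0.805, -0.001]
ft_force: [-0.7, -0.3, -1.4]
opening: 0.358
```

jog_arm:
  plan:
    - [30, 0, 0, 0.003, 0, 0, 0]
    - [30, 0, 0, 0.006, 0, 0, 0]
    - [30, 0, 0, 0.009, 0, 0, 0]
    - [30, 0, 0, 0.009, 0, 0, 0]

```text
t: 7.95
eef_pos: [0.4923, 0.2872, 0.1051]
tcp_rot: [-0.0, 0.594, 0.805, -0.0]
ft_force: [0.5, 0.2, -0.1]
opening: 0.356
```

```bash
python3 pk.py -68 34 .103; python3 -c "
from h import *
im=shot('wrist','w6.png')
cv2.imwrite('pics/w6.png',cv2.resize(im[200:350,220:440,::-1],None,fx=3,fy=3))"
```

```text
[0.492787   0.28777132]
t 7.95 tcp [0.4923 0.2872 0.1051] yaw 17.13 j [0.33 0.21 1.85 0.   1.09 0.03] op 0.356 F [ 0.5  0.2 -0.1]
SHIFT [0.0004 0.0006 0.0021] TURN [-0.001   0.     -0.0012] rows>= 1.0
```

View pics/w6.png

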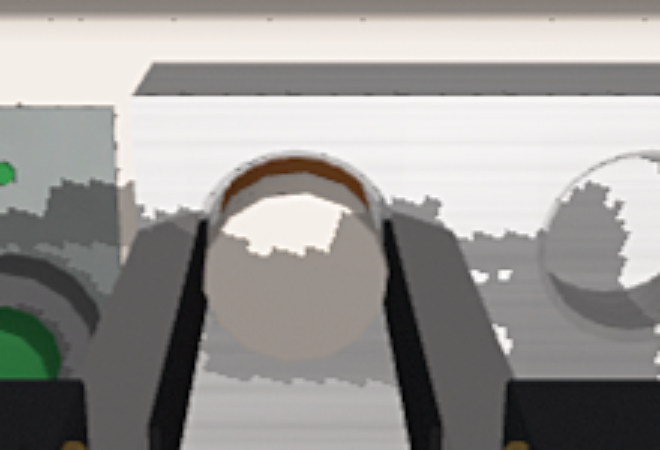

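The first jar is inside its pocket rim with no contact force. I lower a little more and release.

jog_arm:
  plan:
    - [30, 0, 0, 0.0025, 0, 0, 0]
    - [30, 0, 0, 0.0025, 0, 0, 0]
    - [50, 0, 0, 0.0025, 0, 0, 0]
    - [50, 0, 0, 0.0025, 0, 0, 0]
    - [50, 0, 0, 0.0025, 0, 0, 0]

```text
t: 8.5
eef_pos: [0.4928, 0.2874, 0.1034]
tcp_rot: [0.0, 0.594, 0.805, 0.0]
ft_force: [0.2, 0.1, 0.7]
opening: 0.496
```

jog_arm:
  plan:
    - [50, 0, 0, -0.02, 0, 0, 0]
    - [60, 0, 0, -0.06, 0, 0, 0]
    - [60, 0, 0, -0.1, 0, 0, 0]
    - [60, -0.04, 0, -0.1, 0, 0, 0]
    - [60, -0.04, 0, -0.1, 0, 0, 0]

```text
t: 9.0
eef_pos: [0.5062, 0.2471, 0.2052]
tcp_rot: [0.002, 0.595, 0.804, 0.001]
ft_force: [-0.3, 0.4, -0.2]
opening: 0.602
```

```bash
python3 jars.py w7.png; python3 -c "
from h import *
go(.6361,-.2966,.16,17.2)
im=cv2.imread('pics/w7.png')
cv2.imwrite('pics/w7z.png',cv2.resize(im[110:330,180:470],None,fx=2.66,fy=2.66))"
```

```text
wrist
top
t 9.1 tcp [0.5043 0.2488 0.203 ] yaw 17.05 j [ 0.26  0.07  1.81  0.    1.27 -0.04] op 0.598 F [ 0.1 -0.4 -0.2]
SHIFT [-0.0021  0.0013 -0.0021] TURN [-0.0003 -0.0003 -0.0026] rows>= 1.0
t 9.1 tcp [0.5043 0.2488 0.203 ] yaw 17.05 j [ 0.26  0.07  1.81  0.    1.27 -0.04] op 0.598 F [ 0.1 -0.4 -0.2]
SHIFT [-0.56   -0.0339  0.0429] TURN [-0.0003 -0.0003 -0.0026] rows>= 12.0
```

View pics/w7z.png

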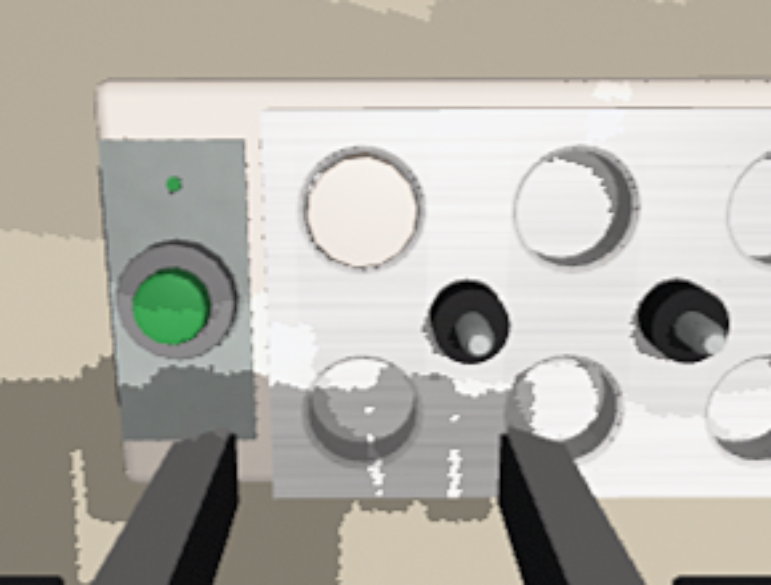

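jog_arm:
  plan:
    - [60, -0.05, -0.003, 0, 0, 0, 0]
    - [60, -0.1, -0.006, 0, 0, 0, 0]
    - [60, -0.15, -0.009, 0, 0, 0, 0]
    - [60, -0.2, -0.012, 0, 0, 0, 0]
    - [60, -0.25, -0.015, 0, 0, 0, 0]

```text
t: 9.6
eef_pos: [0.5633, 0.0054, 0.2023]
tcp_rot: [-0.001, 0.593, 0.805, -0.0]
ft_force: [0.4, 0.3, 0.7]
opening: 0.602
```

jog_arm:
  plan:
    - [60, -0.05, -0.003, 0, 0, 0, 0]
    - [60, -0.1, -0.006, 0, 0, 0, 0]
    - [60, -0.15, -0.009, 0, 0, 0, 0]
    - [60, -0.2, -0.012, 0.01, 0, 0, 0]
    - [60, -0.25, -0.015, 0.02, 0, 0, 0]

```text
t: 10.1
eef_pos: [0.6228, -0.2357, 0.1826]
tcp_rot: [-0.001, 0.594, 0.805, 0.0]
ft_force: [0.2, 0.4, 0.8]
opening: 0.6
```

jog_arm:
  plan:
    - [60, -0.035, -0.003, 0.02, 0, 0, 0]
    - [60, -0.055, -0.003, 0.02, 0, 0, 0]
    - [60, -0.055, -0.003, 0.02, 0, 0, 0]
    - [60, -0.055, -0.003, 0.02, 0, 0, 0]

```text
t: 10.5
eef_pos: [0.6357, -0.287, 0.1629]
tcp_rot: [-0.001, 0.594, 0.805, 0.0]
ft_force: [-0.3, 0.8, 0.7]
opening: 0.598
```

```bash
python3 jars.py w8.png; python3 -c "
from h import *
go(.6361,-.2966,.047,17.2)"
```

```text
wrist
top
[408.2 295.6] 169.5 [14.7 14.8] [ 0.5086 -0.1873  0.034 ]
[416.4 260.8] 162.0 [14.1 14.8] [ 0.5821 -0.206   0.034 ]
t 10.6 tcp [ 0.6359 -0.2865  0.1638] yaw 17.23 j [-0.59  0.41  1.47  0.    1.26 -0.89] op 0.599 F [-0.2  0.4  1.1]
SHIFT [-0.0005 -0.0004  0.0009] TURN [ 0.0001 -0.0004  0.0005] rows>= 1.0
t 10.6 tcp [ 0.6359 -0.2865  0.1638] yaw 17.23 j [-0.59  0.41  1.47  0.    1.26 -0.89] op 0.599 F [-0.2  0.4  1.1]
SHIFT [-0.0098 -0.0028  0.1168] TURN [ 0.0001 -0.0004  0.0005] rows>= 3.0
```

View pics/w8.png

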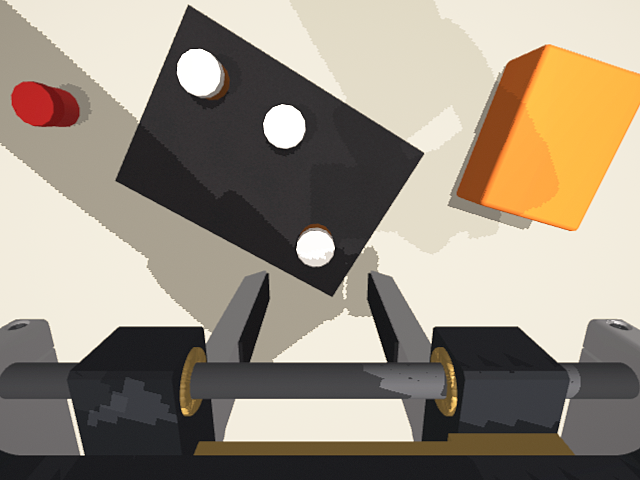

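```bash
cat > jars.py <<'E'
from h import *
import sys
s=env.state(); im=shot('wrist',sys.argv[1]); C=cam('wrist',s)
hsv=cv2.cvtColor(im,cv2.COLOR_RGB2HSV)
m=((hsv[...,1]<50)&(hsv[...,2]>140)).astype(np.uint8)
cs,_=cv2.findContours(m,cv2.RETR_LIST,cv2.CHAIN_APPROX_NONE)
for c in cs:
    a=cv2.contourArea(c)
    if a<300 or a>6000: continue
    (x,y),ax,an=cv2.fitEllipse(c); P=ray(C,(x,y),.034)
    if ax[0]/ax[1]>.8: print(np.round((x,y),1),a,np.round(ax,1),P.round(4))
E
python3 jars.py w9.png
```

```text
[314.7 247.1] 1086.0 [36.6 37.9] [ 0.636  -0.2957  0.034 ]
[283.6 126.4] 1396.0 [41.1 43.3] [ 0.5825 -0.2065  0.034 ]
[198.9  72.5] 1599.5 [43.3 47.8] [ 0.5095 -0.1878  0.034 ]
```

jog_arm:
  plan:
    - [60, -0.0095, -0.003, 0.03, 0, 0, 0]
    - [60, -0.0095, -0.003, 0.07, 0, 0, 0]
    - [60, -0.0095, -0.003, 0.1, 0, 0, 0]
    - [60, -0.0095, -0.003, 0.115, 0, 0, 0]
    - [60, -0.0095, -0.003, 0.1165, 0, 0, 0]

```text
t: 11.15
eef_pos: [0.6346, -0.2965, 0.0452]
tcp_rot: [-0.002, 0.594, 0.805, -0.0]
ft_force: [-0.2, -0.3, -0.2]
opening: 0.603
```

jog_arm:
  plan:
    - [60, 0, 0, 0, 0, 0, 0]
    - [60, 0, 0, 0, 0, 0, 0]

```text
t: 11.35
eef_pos: [0.6371, -0.2988, 0.0498]
tcp_rot: [0.002, 0.594, 0.805, 0.0]
ft_force: [0.1, -0.2, 0.2]
opening: 0.6
```

```bash
python3 -c "
from h import *
go(.6360,-.296,.047,17.2)"
```

```text
t 11.35 tcp [ 0.6371 -0.2988  0.0498] yaw 17.15 j [-0.6   0.56  1.5   0.    1.08 -0.9 ] op 0.6 F [ 0.1 -0.2  0.2]
SHIFT [ 0.003  -0.0002  0.0028] TURN [ 0.0025  0.0032 -0.0009] rows>= 1.0
```

jog_arm:
  plan:
    - [60, 0.002, 0, 0, 0, 0, 0]
    - [60, 0.002, 0, 0, 0, 0, 0]
    - [60, 0.002, 0, 0, 0, 0, 0]

```text
t: 11.65
eef_pos: [0.6353, -0.2964, 0.0479]
tcp_rot: [0.001, 0.594, 0.805, 0.0]
ft_force: [-0.5, 0.2, -0.5]
opening: 0.6
```

```bash
python3 -c "
from h import *
go(.6360,-.296,.047,17.2)"
```

```text
t 11.65 tcp [ 0.6353 -0.2964  0.0479] yaw 17.13 j [-0.6   0.56  1.51 -0.    1.08 -0.9 ] op 0.6 F [-0.5  0.2 -0.5]
SHIFT [0.0002 0.0008 0.0009] TURN [ 0.0006  0.0008 -0.0011] rows>= 1.0
```

jog_arm:
  plan:
    - [30, 0, 0, 0.001, 0, 0, 0]
    - [30, 0, 0, 0.001, 0, 0, 0]
    - [30, 0, 0, 0.001, 0, 0, 0]
    - [30, 0, 0, 0.001, 0, 0, 0]

```text
t: 12.05
eef_pos: [0.6349, -0.2963, 0.046]
tcp_rot: [-0.0, 0.594, 0.805, -0.0]
ft_force: [0.1, 0.1, -0.1]
opening: 0.352
```

jog_arm:
  plan:
    - [30, 0, 0, -0.02, 0, 0, 0]
    - [30, 0, 0, -0.06, 0, 0, 0]
    - [30, 0, 0, -0.1, 0, 0, 0]
    - [30, 0, 0, -0.13, 0, 0, 0]
    - [30, 0, 0, -0.13, 0, 0, 0]

```text
t: 12.55
eef_pos: [0.638, -0.2982, 0.1845]
tcp_rot: [0.006, 0.594, 0.805, 0.0]
ft_force: [1.2, 0.6, 0.4]
opening: 0.355
```

```bash
python3 pk.py 68 34 .18
```

```text
[0.62270485 0.32798761]
t 12.55 tcp [ 0.638  -0.2982  0.1845] yaw 17.14 j [-0.6   0.4   1.45  0.    1.28 -0.9 ] op 0.355 F [1.2 0.6 0.4]
SHIFT [0.6029 0.1699 0.    ] TURN [ 0.0078  0.0097 -0.0011] rows>= 13.0
```

jog_arm:
  plan:
    - [30, 0.045, 0.013, 0, 0, 0, 0]
    - [30, 0.09, 0.026, 0, 0, 0, 0]
    - [30, 0.138, 0.039, 0, 0, 0, 0]
    - [30, 0.185, 0.052, 0, 0, 0, 0]
    - [30, 0.23, 0.065, 0, 0, 0, 0]

```text
t: 13.05
eef_pos: [0.6284, -0.0552, 0.1756]
tcp_rot: [-0.001, 0.594, 0.805, -0.0]
ft_force: [0.3, -0.1, 0.1]
opening: 0.353
```

jog_arm:
  plan:
    - [30, 0.047, 0.013, 0, 0, 0, 0]
    - [30, 0.094, 0.026, 0, 0, 0, 0]
    - [30, 0.14, 0.039, 0, 0, 0, 0]
    - [30, 0.187, 0.052, 0, 0, 0, 0]
    - [30, 0.23, 0.065, 0, 0, 0, 0]

```text
t: 13.55
eef_pos: [0.6227, 0.1837, 0.1756]
tcp_rot: [-0.0, 0.594, 0.805, -0.0]
ft_force: [0.6, 0.2, -0.8]
opening: 0.357
```

jog_arm:
  plan:
    - [30, 0.045, 0.013, 0, 0, 0, 0]
    - [30, 0.09, 0.025, 0, 0, 0, 0]
    - [30, 0.125, 0.037, 0, 0, 0, 0]
    - [30, 0.14, 0.041, 0, 0, 0, 0]
    - [30, 0.14, 0.041, 0, 0, 0, 0]

```text
t: 14.05
eef_pos: [0.6209, 0.3288, 0.1754]
tcp_rot: [-0.0, 0.593, 0.805, -0.001]
ft_force: [-0.6, -0.1, -0.5]
opening: 0.355
```

```bash
python3 pk.py 68 34 .13
```

```text
[0.62270485 0.32798761]
t 14.05 tcp [0.6209 0.3288 0.1754] yaw 17.28 j [ 0.33  0.41  1.45 -0.    1.28  0.02] op 0.355 F [-0.6 -0.1 -0.5]
SHIFT [-0.0013  0.0016  0.0454] TURN [-0.0012  0.0002  0.0014] rows>= 1.0
```

jog_arm:
  plan:
    - [30, -0.0012, 0.0015, 0.02, 0, 0, 0]
    - [30, -0.0012, 0.0015, 0.04, 0, 0, 0]
    - [30, -0.0012, 0.0015, 0.045, 0, 0, 0]
    - [30, -0.0012, 0.0015, 0.045, 0, 0, 0]
    - [30, -0.0012, 0.0015, 0.045, 0, 0, 0]

```text
t: 14.55
eef_pos: [0.6242, 0.326, 0.1322]
tcp_rot: [0.0, 0.594, 0.804, 0.0]
ft_force: [-0.4, 0.3, -1.2]
opening: 0.352
```

```bash
python3 pk.py 68 34 .115; python3 -c "
from h import *
im=shot('wrist','w10.png')
cv2.imwrite('pics/w10.png',cv2.resize(im[200:350,220:440,::-1],None,fx=3,fy=3))"
```

```text
[0.62270485 0.32798761]
t 14.55 tcp [0.6242 0.326  0.1322] yaw 17.07 j [ 0.32  0.46  1.47 -0.    1.21  0.02] op 0.352 F [-0.4  0.3 -1.2]
SHIFT [ 0.0023 -0.0008  0.0172] TURN [ 0.0012  0.0001 -0.0022] rows>= 1.0
```

View pics/w10.png

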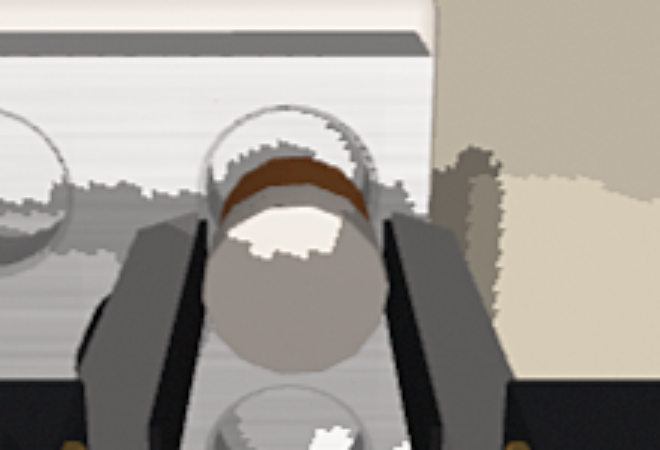

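```bash
cat > off.py <<'E'
from h import *
import sys
# zoomed lid centre u v (crop 220,200 x3), lid dz below TCP(mm)
u,v,dz=map(float,sys.argv[1:])
s=env.state();C=cam('wrist',s);w=s['tcp_rot'];r=R.from_quat([w[1],w[2],w[3],w[0]])
px=((u+.5)/3-.5+220,(v+.5)/3-.5+200)
P=ray(C,px,s['eef_pos'][2]-dz/1000);print(px,'offset tool',(r.inv().apply(P-s['eef_pos'])*1000).round(2))
E
python3 off.py 296 290 12;python3 pk.py 68 34 .115
```

```text
(318.3333333333333, 296.3333333333333) offset tool [-0.77  0.4  12.  ]
[0.62270485 0.32798761]
t 14.6 tcp [0.6244 0.3263 0.1326] yaw 17.09 j [ 0.32  0.46  1.47 -0.    1.21  0.02] op 0.35 F [0.3 0.9 0.3]
SHIFT [ 0.0021 -0.0011  0.0176] TURN [ 0.002   0.0001 -0.0019] rows>= 1.0
```

jog_arm:
  plan:
    - [30, 0.0028, -0.0014, 0, 0, 0, 0]
    - [30, 0.0028, -0.0014, 0.006, 0, 0, 0]
    - [30, 0.0028, -0.0014, 0.01, 0, 0, 0]
    - [30, 0.0028, -0.0014, 0.01, 0, 0, 0]
    - [30, 0.0028, -0.0014, 0.01, 0, 0, 0]

```text
t: 15.1
eef_pos: [0.6211, 0.329, 0.1208]
tcp_rot: [-0.0, 0.594, 0.805, -0.0]
ft_force: [0.3, 0.1, 0.5]
opening: 0.354
```

```bash
python3 pk.py 68 34 .102
```

```text
[0.62270485 0.32798761]
t 15.1 tcp [0.6211 0.329  0.1208] yaw 17.14 j [ 0.33  0.47  1.48 -0.    1.19  0.03] op 0.354 F [0.3 0.1 0.5]
SHIFT [-0.0014  0.0012  0.0188] TURN [-0.0006  0.     -0.0011] rows>= 1.0
```

jog_arm:
  plan:
    - [30, -0.0006, 0.0008, 0.003, 0, 0, 0]
    - [30, -0.0006, 0.0008, 0.006, 0, 0, 0]
    - [30, -0.0006, 0.0008, 0.009, 0, 0, 0]
    - [30, -0.0006, 0.0008, 0.012, 0, 0, 0]
    - [30, -0.0006, 0.0008, 0.012, 0, 0, 0]

```text
t: 15.6
eef_pos: [0.6218, 0.3285, 0.1084]
tcp_rot: [-0.0, 0.594, 0.805, -0.001]
ft_force: [-0.2, 1.1, -1.1]
opening: 0.356
```

```bash
python3 pk.py 68 34 .102; python3 -c "
from h import *
im=shot('wrist','w11.png')
cv2.imwrite('pics/w11.png',cv2.resize(im[200:350,220:440,::-1],None,fx=3,fy=3))"
```

```text
[0.62270485 0.32798761]
t 15.6 tcp [0.6218 0.3285 0.1084] yaw 17.13 j [0.33 0.49 1.48 0.   1.17 0.03] op 0.356 F [-0.2  1.1 -1.1]
SHIFT [-0.0008  0.0007  0.0064] TURN [-0.0013  0.     -0.0012] rows>= 1.0
```

View pics/w11.png

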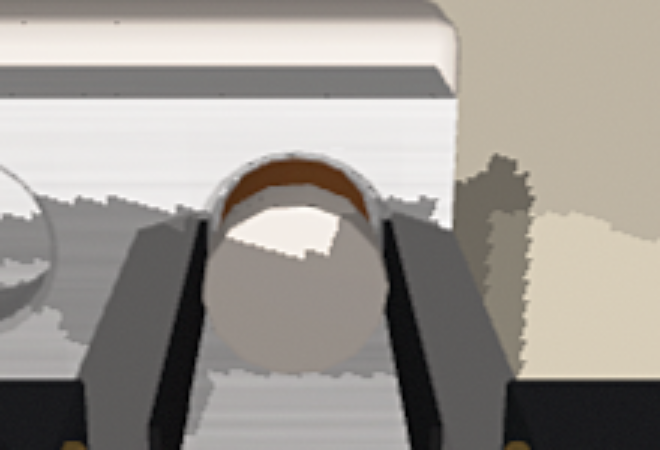

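jog_arm:
  plan:
    - [30, 0, 0, 0.003, 0, 0, 0]
    - [30, 0, 0, 0.0055, 0, 0, 0]
    - [30, 0, 0, 0.0055, 0, 0, 0]
    - [50, 0, 0, 0.0055, 0, 0, 0]
    - [50, 0, 0, 0.0055, 0, 0, 0]

```text
t: 16.15
eef_pos: [0.6224, 0.3288, 0.1039]
tcp_rot: [0.0, 0.594, 0.805, 0.0]
ft_force: [-0.4, 0.2, -0.2]
opening: 0.475
```

jog_arm:
  plan:
    - [50, 0, 0, 0, 0, 0, 0]
    - [60, 0, 0, -0.03, 0, 0, 0]
    - [60, 0, 0, -0.07, 0, 0, 0]
    - [60, -0.04, 0, -0.1, 0, 0, 0]
    - [60, -0.04, 0, -0.1, 0, 0, 0]

```text
t: 16.65
eef_pos: [0.6381, 0.2884, 0.2105]
tcp_rot: [0.004, 0.595, 0.804, 0.004]
ft_force: [1.3, 0.6, 0.9]
opening: 0.598
```

```bash
python3 -c "
from h import *
im=shot('wrist','w12.png')
cv2.imwrite('pics/w12z.png',cv2.resize(im[110:330,150:440,::-1],None,fx=2.66,fy=2.66))
go(.5824,-.2063,.16,17.2)"
```

```text
t 16.7 tcp [0.6362 0.2895 0.2073] yaw 16.99 j [ 0.27  0.37  1.44 -0.    1.32 -0.03] op 0.6 F [0.2 0.6 0.1]
SHIFT [-0.4584 -0.1966  0.0462] TURN [ 0.0061  0.0002 -0.0037] rows>= 11.0
```

View pics/w12z.png

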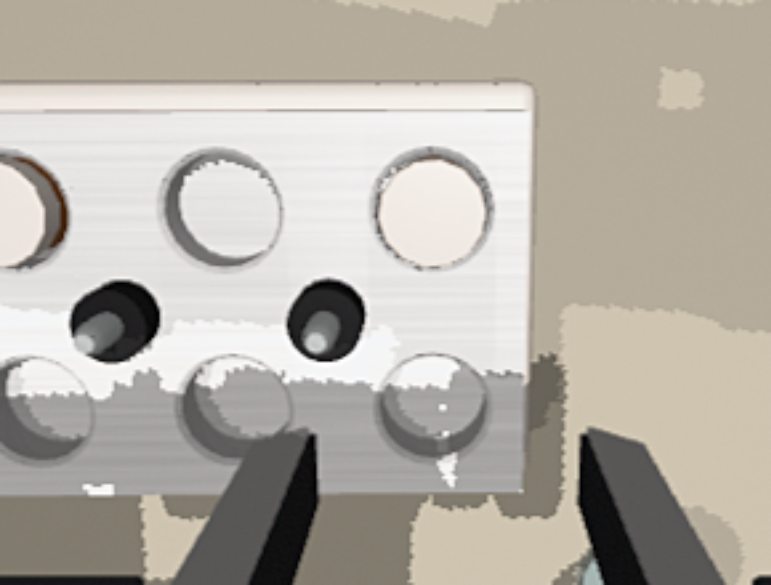

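The second jar sits centred in pocket 5, at zoomed px (433,211). On to jar C.

jog_arm:
  plan:
    - [60, -0.045, -0.019, 0, 0, 0, 0]
    - [60, -0.09, -0.038, 0, 0, 0, 0]
    - [60, -0.135, -0.057, 0, 0, 0, 0]
    - [60, -0.18, -0.077, 0, 0, 0, 0]
    - [60, -0.225, -0.096, 0, 0, 0, 0]

```text
t: 17.2
eef_pos: [0.6071, 0.0463, 0.2019]
tcp_rot: [-0.001, 0.594, 0.805, -0.001]
ft_force: [0.5, -0.5, -0.2]
opening: 0.6
```

jog_arm:
  plan:
    - [60, -0.045, -0.019, 0, 0, 0, 0]
    - [60, -0.09, -0.038, 0, 0, 0, 0]
    - [60, -0.135, -0.057, 0.01, 0, 0, 0]
    - [60, -0.18, -0.077, 0.02, 0, 0, 0]
    - [60, -0.225, -0.098, 0.04, 0, 0, 0]

```text
t: 17.7
eef_pos: [0.5814, -0.1946, 0.1644]
tcp_rot: [0.0, 0.594, 0.805, 0.0]
ft_force: [0.8, 0.3, 0.1]
opening: 0.601
```

jog_arm:
  plan:
    - [60, -0.008, -0.003, 0.005, 0, 0, 0]
    - [60, -0.008, -0.003, 0.005, 0, 0, 0]
    - [60, -0.008, -0.003, 0.005, 0, 0, 0]
    - [60, -0.008, -0.003, 0.005, 0, 0, 0]

```text
t: 18.1
eef_pos: [0.5818, -0.2, 0.1606]
tcp_rot: [0.0, 0.593, 0.805, 0.0]
ft_force: [0.1, -0.0, -0.2]
opening: 0.599
```

```bash
python3 jars.py w13.png;  python3 -c "
from h import *
go(.5824,-.2063,.047,17.2)"
```

```text
[316.2 243.9] 1125.0 [37.5 38.4] [ 0.5821 -0.2052  0.034 ]
[239.8 199.1] 1249.5 [39.6 40.3] [ 0.5094 -0.1869  0.034 ]
t 18.15 tcp [ 0.5819 -0.2001  0.1607] yaw 17.27 j [-0.52  0.23  1.7   0.    1.2  -0.82] op 0.599 F [0.9 0.4 0.4]
SHIFT [-0.006  -0.0014  0.1137] TURN [0.0007 0.0005 0.0011] rows>= 3.0
```

jog_arm:
  plan:
    - [60, -0.005, -0.0014, 0.03, 0, 0, 0]
    - [60, -0.005, -0.0014, 0.07, 0, 0, 0]
    - [60, -0.005, -0.0014, 0.1, 0, 0, 0]
    - [60, -0.005, -0.0014, 0.111, 0, 0, 0]
    - [60, -0.005, -0.0014, 0.1135, 0, 0, 0]

```text
t: 18.65
eef_pos: [0.581, -0.2058, 0.0457]
tcp_rot: [-0.001, 0.593, 0.805, -0.0]
ft_force: [0.3, -0.1, 0.4]
opening: 0.599
```

jog_arm:
  plan:
    - [60, 0, 0, 0, 0, 0, 0]
    - [60, 0, 0, 0, 0, 0, 0]
    - [60, 0, 0, 0, 0, 0, 0]

```text
t: 18.95
eef_pos: [0.5824, -0.2075, 0.0484]
tcp_rot: [0.002, 0.594, 0.805, 0.0]
ft_force: [0.6, 0.5, -0.9]
opening: 0.599
```

```bash
python3 -c "
from h import *
go(.5822,-.2055,.047,17.2)"
```

```text
t 18.95 tcp [ 0.5824 -0.2075  0.0484] yaw 17.14 j [-0.53  0.39  1.74  0.    1.01 -0.82] op 0.599 F [ 0.6  0.5 -0.9]
SHIFT [0.002  0.0004 0.0014] TURN [ 0.0021  0.0023 -0.001 ] rows>= 1.0
```

jog_arm:
  plan:
    - [60, 0.0015, 0, 0.001, 0, 0, 0]
    - [60, 0.0015, 0, 0.001, 0, 0, 0]
    - [30, 0.0015, 0, 0.001, 0, 0, 0]
    - [30, 0.0015, 0, 0.001, 0, 0, 0]
    - [30, 0.0015, 0, 0.001, 0, 0, 0]

```text
t: 19.45
eef_pos: [0.5809, -0.2056, 0.0456]
tcp_rot: [-0.0, 0.594, 0.805, -0.0]
ft_force: [-0.5, -0.5, 0.2]
opening: 0.382
```

jog_arm:
  plan:
    - [30, 0, 0, 0, 0, 0, 0]
    - [30, 0, 0, -0.02, 0, 0, 0]
    - [30, 0, 0, -0.06, 0, 0, 0]
    - [30, 0, 0, -0.1, 0, 0, 0]
    - [30, 0, 0, -0.13, 0, 0, 0]

```text
t: 19.95
eef_pos: [0.5814, -0.2058, 0.1782]
tcp_rot: [0.001, 0.594, 0.805, 0.0]
ft_force: [0.4, 0.7, -0.1]
opening: 0.359
```

```bash
python3 pk.py -68 -34 .176
```

```text
[0.51289515 0.22281239]
t 19.95 tcp [ 0.5814 -0.2058  0.1782] yaw 17.13 j [-0.52  0.22  1.69  0.    1.23 -0.82] op 0.359 F [ 0.4  0.7 -0.1]
SHIFT [0.4298 0.0608 0.0016] TURN [ 0.0015  0.0017 -0.0012] rows>= 9.0
```

jog_arm:
  plan:
    - [30, 0.043, 0.006, 0, 0, 0, 0]
    - [30, 0.09, 0.012, 0, 0, 0, 0]
    - [30, 0.138, 0.019, 0, 0, 0, 0]
    - [30, 0.185, 0.026, 0, 0, 0, 0]
    - [30, 0.23, 0.032, 0, 0, 0, 0]

```text
t: 20.45
eef_pos: [0.543, 0.0255, 0.1756]
tcp_rot: [0.0, 0.594, 0.804, 0.0]
ft_force: [0.9, -0.9, -0.3]
opening: 0.351
```

jog_arm:
  plan:
    - [30, 0.047, 0.007, 0, 0, 0, 0]
    - [30, 0.094, 0.014, 0, 0, 0, 0]
    - [30, 0.14, 0.02, 0, 0, 0, 0]
    - [30, 0.18, 0.026, 0, 0, 0, 0]
    - [30, 0.2, 0.029, 0, 0, 0, 0]

```text
t: 20.95
eef_pos: [0.5114, 0.2262, 0.1755]
tcp_rot: [-0.0, 0.593, 0.805, 0.0]
ft_force: [-0.2, -0.0, -0.6]
opening: 0.354
```

jog_arm:
  plan:
    - [30, 0, 0, 0, 0, 0, 0]
    - [30, 0, 0, 0, 0, 0, 0]

```text
t: 21.15
eef_pos: [0.5124, 0.2232, 0.1754]
tcp_rot: [0.0, 0.594, 0.805, -0.0]
ft_force: [0.1, 0.2, -0.8]
opening: 0.354
```

```bash
python3 pk.py -68 -34 .13
```

```text
[0.51289515 0.22281239]
t 21.15 tcp [0.5124 0.2232 0.1754] yaw 17.17 j [ 0.21  0.09  1.84 -0.    1.21 -0.09] op 0.354 F [ 0.1  0.2 -0.8]
SHIFT [-0.0005  0.0004  0.0454] TURN [-0.0004  0.0003 -0.0004] rows>= 1.0
```

jog_arm:
  plan:
    - [30, 0, 0, 0.02, 0, 0, 0]
    - [30, 0, 0, 0.04, 0, 0, 0]
    - [30, 0, 0, 0.045, 0, 0, 0]
    - [30, 0, 0, 0.045, 0, 0, 0]
    - [30, 0, 0, 0.045, 0, 0, 0]

```text
t: 21.65
eef_pos: [0.5133, 0.2228, 0.1315]
tcp_rot: [0.0, 0.594, 0.804, 0.0]
ft_force: [0.3, 0.2, -0.0]
opening: 0.356
```

```bash
cat > z.py <<'E'
from h import *
import sys
im=optics.get_image('wrist')
cv2.imwrite('pics/'+sys.argv[1],cv2.resize(im[200:350,220:440,::-1],None,fx=3,fy=3))
E
python3 z.py w14.png; python3 pk.py -68 -34 .13
```

```text
[0.51289515 0.22281239]
t 21.7 tcp [0.5134 0.2231 0.1318] yaw 17.09 j [ 0.21  0.15  1.86 -0.    1.13 -0.09] op 0.354 F [-0.1  0.5 -0.9]
SHIFT [-0.0001 -0.0006  0.0018] TURN [ 0.0019  0.0002 -0.0019] rows>= 1.0
```

View pics/w14.png

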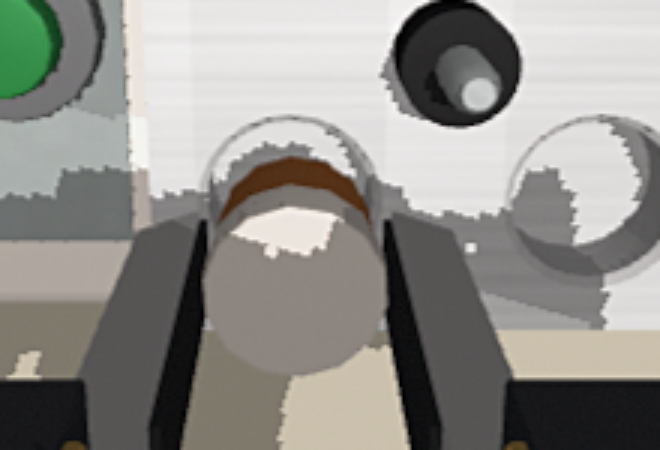

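jog_arm:
  plan:
    - [30, 0.0007, -0.001, 0.005, 0, 0, 0]
    - [30, 0.0007, -0.001, 0.01, 0, 0, 0]
    - [30, 0.0007, -0.001, 0.012, 0, 0, 0]
    - [30, 0.0007, -0.001, 0.012, 0, 0, 0]

```text
t: 22.1
eef_pos: [0.511, 0.2237, 0.118]
tcp_rot: [-0.0, 0.594, 0.805, -0.0]
ft_force: [0.6, -1.2, -0.7]
opening: 0.348
```

```bash
python3 pk.py -68 -34 .103
```

```text
[0.51289515 0.22281239]
t 22.1 tcp [0.511  0.2237 0.118 ] yaw 17.14 j [ 0.21  0.16  1.87  0.    1.11 -0.09] op 0.348 F [ 0.6 -1.2 -0.7]
SHIFT [-0.0014  0.0016  0.015 ] TURN [-0.001  -0.0001 -0.001 ] rows>= 1.0
```

jog_arm:
  plan:
    - [30, -0.0005, 0.001, 0.002, 0, 0, 0]
    - [30, -0.0005, 0.001, 0.005, 0, 0, 0]
    - [30, -0.0005, 0.001, 0.008, 0, 0, 0]
    - [30, -0.0005, 0.001, 0.01, 0, 0, 0]
    - [30, -0.0005, 0.001, 0.01, 0, 0, 0]

```text
t: 22.6
eef_pos: [0.5121, 0.2235, 0.1081]
tcp_rot: [-0.0, 0.594, 0.805, -0.0]
ft_force: [0.2, -0.9, -0.8]
opening: 0.357
```

```bash
python3 pk.py -68 -34 .103; python3 z.py w15.png
```

```text
[0.51289515 0.22281239]
t 22.6 tcp [0.5121 0.2235 0.1081] yaw 17.13 j [ 0.21  0.18  1.88 -0.    1.09 -0.09] op 0.357 F [ 0.2 -0.9 -0.8]
SHIFT [-0.0009  0.0005  0.0051] TURN [-0.0009 -0.0001 -0.0012] rows>= 1.0
```

View pics/w15.png

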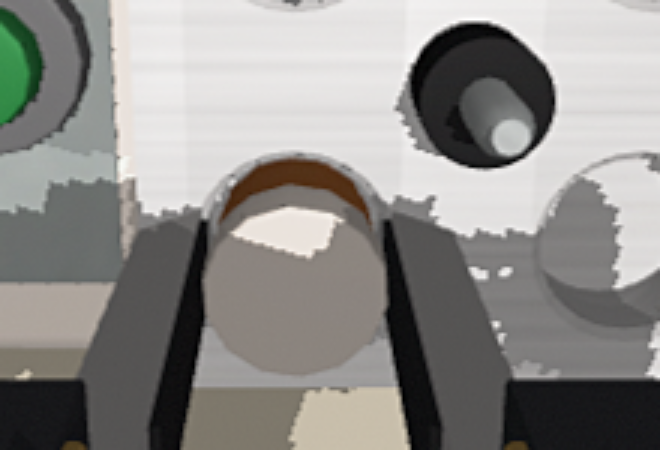

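The third jar is in its pocket. I lower, release and go back for jar D.

jog_arm:
  plan:
    - [30, 0, 0, 0.003, 0, 0, 0]
    - [30, 0, 0, 0.005, 0, 0, 0]
    - [30, 0, 0, 0.005, 0, 0, 0]
    - [50, 0, 0, 0.005, 0, 0, 0]
    - [50, 0, 0, 0.005, 0, 0, 0]

```text
t: 23.15
eef_pos: [0.5126, 0.2236, 0.1037]
tcp_rot: [0.0, 0.594, 0.805, 0.0]
ft_force: [0.1, 0.6, 0.0]
opening: 0.479
```

jog_arm:
  plan:
    - [50, 0, 0, 0, 0, 0, 0]
    - [60, 0, 0, -0.03, 0, 0, 0]
    - [60, 0, 0, -0.07, 0, 0, 0]
    - [60, -0.04, 0, -0.1, 0, 0, 0]
    - [60, -0.04, 0, -0.1, 0, 0, 0]

```text
t: 23.65
eef_pos: [0.5281, 0.1835, 0.2093]
tcp_rot: [0.004, 0.595, 0.804, 0.003]
ft_force: [0.5, 0.1, 1.0]
opening: 0.598
```

```bash
python3 -c "
from h import *
im=shot('wrist','w16.png')
cv2.imwrite('pics/w16z.png',cv2.resize(im[90:310,180:470,::-1],None,fx=2.66,fy=2.66))
go(.5093,-.1872,.16,17.2)"
```

```text
t 23.7 tcp [0.5262 0.1845 0.2063] yaw 16.99 j [ 0.13  0.05  1.82  0.    1.27 -0.16] op 0.599 F [0.  1.1 0.5]
SHIFT [-0.3505 -0.125   0.0459] TURN [ 0.0054  0.0008 -0.0037] rows>= 8.0
```

View pics/w16z.png

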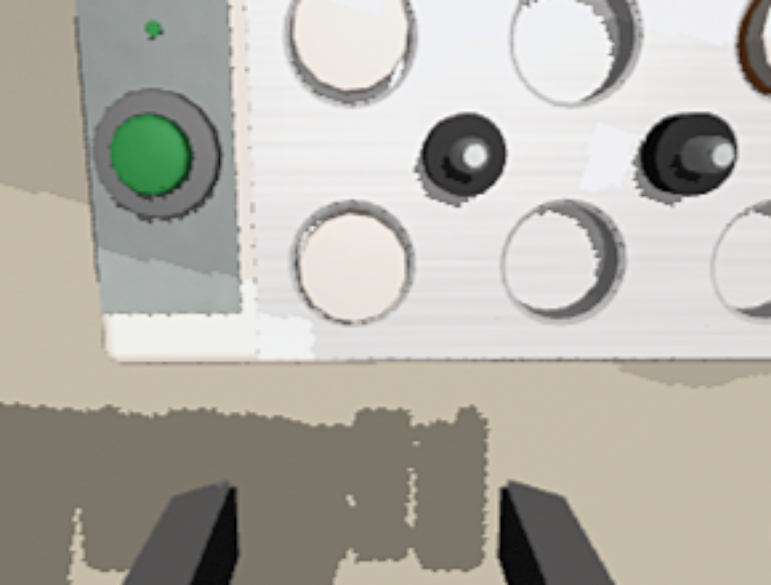

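The jars are seated in pockets 1 and 0, at zoomed px (352,38) and (353,267).

jog_arm:
  plan:
    - [60, -0.045, -0.016, 0, 0, 0, 0]
    - [60, -0.09, -0.032, 0, 0, 0, 0]
    - [60, -0.135, -0.048, 0, 0, 0, 0]
    - [60, -0.18, -0.064, 0.01, 0, 0, 0]
    - [60, -0.225, -0.08, 0.02, 0, 0, 0]

```text
t: 24.2
eef_pos: [0.513, -0.0539, 0.1819]
tcp_rot: [-0.001, 0.594, 0.805, -0.0]
ft_force: [0.2, -0.6, -0.0]
opening: 0.601
```

jog_arm:
  plan:
    - [60, -0.045, -0.016, 0.01, 0, 0, 0]
    - [60, -0.09, -0.032, 0.02, 0, 0, 0]
    - [60, -0.119, -0.042, 0.023, 0, 0, 0]
    - [60, -0.119, -0.042, 0.023, 0, 0, 0]
    - [60, -0.119, -0.042, 0.023, 0, 0, 0]

```text
t: 24.7
eef_pos: [0.5082, -0.1785, 0.159]
tcp_rot: [-0.002, 0.594, 0.804, 0.0]
ft_force: [-0.3, 0.1, -0.3]
opening: 0.598
```

```bash
python3 jars.py w17.png;  python3 -c "
from h import *
go(.5093,-.1872,.047,17.2)"
```

```text
[315.4 247.7] 1127.0 [37.5 38.4] [ 0.5084 -0.1864  0.034 ]
t 24.75 tcp [ 0.5085 -0.1779  0.1594] yaw 17.16 j [-0.55  0.06  1.9   0.    1.18 -0.85] op 0.602 F [-0.7 -0.3  0.9]
SHIFT [-0.0093 -0.0019  0.1124] TURN [-0.0012 -0.0021 -0.0006] rows>= 3.0
```

jog_arm:
  plan:
    - [60, -0.009, -0.002, 0.03, 0, 0, 0]
    - [60, -0.009, -0.002, 0.07, 0, 0, 0]
    - [60, -0.009, -0.002, 0.1, 0, 0, 0]
    - [60, -0.009, -0.002, 0.11, 0, 0, 0]
    - [60, -0.009, -0.002, 0.112, 0, 0, 0]

```text
t: 25.25
eef_pos: [0.5091, -0.1868, 0.0475]
tcp_rot: [-0.001, 0.593, 0.805, -0.0]
ft_force: [0.1, 0.2, 0.9]
opening: 0.6
```

jog_arm:
  plan:
    - [60, 0.0015, 0, 0, 0, 0, 0]
    - [60, 0.0015, 0, 0, 0, 0, 0]
    - [60, 0.0015, 0, 0, 0, 0, 0]
    - [60, 0.0015, 0, 0, 0, 0, 0]

```text
t: 25.65
eef_pos: [0.5099, -0.1875, 0.0497]
tcp_rot: [0.001, 0.594, 0.805, 0.0]
ft_force: [-0.5, 0.4, 0.0]
opening: 0.602
```

```bash
python3 -c "
from h import *
go(.509,-.187,.047,17.2)"
```

```text
t 25.65 tcp [ 0.5099 -0.1875  0.0497] yaw 17.13 j [-0.56  0.24  1.93 -0.    0.97 -0.86] op 0.602 F [-0.5  0.4  0. ]
SHIFT [ 0.0007 -0.0007  0.0027] TURN [ 0.0013  0.0015 -0.0012] rows>= 1.0
```

jog_arm:
  plan:
    - [60, 0, 0, 0.0025, 0, 0, 0]
    - [30, 0, 0, 0.0025, 0, 0, 0]
    - [30, 0, 0, 0.0025, 0, 0, 0]
    - [30, 0, 0, 0.0025, 0, 0, 0]
    - [30, 0, 0, 0.0025, 0, 0, 0]

```text
t: 26.15
eef_pos: [0.5092, -0.1871, 0.046]
tcp_rot: [-0.0, 0.594, 0.805, -0.0]
ft_force: [0.0, 0.1, -0.9]
opening: 0.351
```

jog_arm:
  plan:
    - [30, 0, 0, 0, 0, 0, 0]
    - [30, 0, 0, -0.02, 0, 0, 0]
    - [30, 0, 0, -0.06, 0, 0, 0]
    - [30, 0, 0, -0.1, 0, 0, 0]
    - [30, 0, 0, -0.13, 0, 0, 0]

```text
t: 26.65
eef_pos: [0.5098, -0.1874, 0.1787]
tcp_rot: [0.001, 0.594, 0.805, 0.0]
ft_force: [1.4, -0.5, -0.4]
opening: 0.358
```

```bash
python3 pk.py 68 -34 .176
```

```text
[0.642813   0.26302868]
t 26.65 tcp [ 0.5098 -0.1874  0.1787] yaw 17.14 j [-0.56  0.05  1.88  0.    1.21 -0.86] op 0.358 F [ 1.4 -0.5 -0.4]
SHIFT [0.3912 0.2598 0.0024] TURN [ 0.0016  0.0018 -0.0011] rows>= 10.0
```

jog_arm:
  plan:
    - [30, 0.036, 0.024, 0, 0, 0, 0]
    - [30, 0.076, 0.05, 0, 0, 0, 0]
    - [30, 0.116, 0.077, 0, 0, 0, 0]
    - [30, 0.156, 0.103, 0, 0, 0, 0]
    - [30, 0.196, 0.13, 0, 0, 0, 0]

```text
t: 27.15
eef_pos: [0.5759, 0.0404, 0.1761]
tcp_rot: [0.0, 0.594, 0.804, 0.0]
ft_force: [0.9, -0.0, -0.1]
opening: 0.351
```

jog_arm:
  plan:
    - [30, 0.04, 0.027, 0, 0, 0, 0]
    - [30, 0.08, 0.053, 0, 0, 0, 0]
    - [30, 0.12, 0.08, 0, 0, 0, 0]
    - [30, 0.155, 0.103, 0, 0, 0, 0]
    - [30, 0.18, 0.12, 0, 0, 0, 0]

```text
t: 27.65
eef_pos: [0.6374, 0.2486, 0.1757]
tcp_rot: [-0.0, 0.593, 0.805, 0.0]
ft_force: [0.2, 0.2, -0.8]
opening: 0.356
```

jog_arm:
  plan:
    - [30, 0.0145, 0.01, 0, 0, 0, 0]
    - [30, 0.0145, 0.01, 0, 0, 0, 0]
    - [30, 0.0145, 0.01, 0, 0, 0, 0]

```text
t: 27.95
eef_pos: [0.6424, 0.2623, 0.1756]
tcp_rot: [-0.0, 0.594, 0.805, -0.0]
ft_force: [-0.6, -1.1, -0.6]
opening: 0.351
```

```bash
python3 pk.py 68 -34 .13
```

```text
[0.642813   0.26302868]
t 27.95 tcp [0.6424 0.2623 0.1756] yaw 17.15 j [ 0.22  0.39  1.48 -0.    1.27 -0.07] op 0.351 F [-0.6 -1.1 -0.6]
SHIFT [0.0006 0.0007 0.0456] TURN [-0.001   0.0003 -0.0008] rows>= 1.0
```

jog_arm:
  plan:
    - [30, 0.0005, 0, 0.02, 0, 0, 0]
    - [30, 0.0005, 0, 0.04, 0, 0, 0]
    - [30, 0.0005, 0, 0.045, 0, 0, 0]
    - [30, 0.0005, 0, 0.045, 0, 0, 0]
    - [30, 0.0005, 0, 0.045, 0, 0, 0]

```text
t: 28.45
eef_pos: [0.6431, 0.2626, 0.1322]
tcp_rot: [0.0, 0.594, 0.804, 0.001]
ft_force: [0.5, -0.4, 0.1]
opening: 0.354
```

```bash
python3 z.py w18.png; python3 pk.py 68 -34 .13
```

```text
[0.642813   0.26302868]
t 28.5 tcp [0.6434 0.2628 0.1326] yaw 17.1 j [ 0.23  0.44  1.5   0.    1.2  -0.07] op 0.357 F [ 0.4 -0.2 -0.5]
SHIFT [ 0.0003 -0.0005  0.0026] TURN [ 0.0022  0.0002 -0.0018] rows>= 1.0
```

View pics/w18.png

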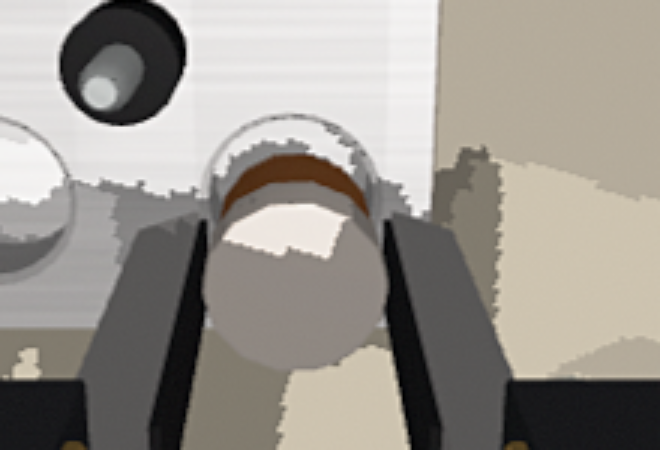

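jog_arm:
  plan:
    - [30, 0.0004, -0.0004, 0.005, 0, 0, 0]
    - [30, 0.0004, -0.0004, 0.01, 0, 0, 0]
    - [30, 0.0004, -0.0004, 0.013, 0, 0, 0]
    - [30, 0.0004, -0.0004, 0.013, 0, 0, 0]

```text
t: 28.9
eef_pos: [0.6415, 0.2633, 0.1172]
tcp_rot: [-0.0, 0.594, 0.805, -0.001]
ft_force: [-0.4, 0.3, -0.7]
opening: 0.355
```

```bash
python3 pk.py 68 -34 .103
```

```text
[0.642813   0.26302868]
t 28.9 tcp [0.6415 0.2633 0.1172] yaw 17.14 j [ 0.23  0.45  1.51 -0.    1.18 -0.07] op 0.355 F [-0.4  0.3 -0.7]
SHIFT [-0.0007  0.0011  0.0142] TURN [-0.0015 -0.0001 -0.0011] rows>= 1.0
```

jog_arm:
  plan:
    - [30, -0.0004, 0.0007, 0.002, 0, 0, 0]
    - [30, -0.0004, 0.0007, 0.005, 0, 0, 0]
    - [30, -0.0004, 0.0007, 0.008, 0, 0, 0]
    - [30, -0.0004, 0.0007, 0.01, 0, 0, 0]
    - [30, -0.0004, 0.0007, 0.01, 0, 0, 0]

```text
t: 29.4
eef_pos: [0.6426, 0.2631, 0.1075]
tcp_rot: [-0.0, 0.594, 0.805, -0.0]
ft_force: [0.5, -1.2, 0.1]
opening: 0.354
```

```bash
python3 pk.py 68 -34 .103; python3 z.py w19.png
```

```text
[0.642813   0.26302868]
t 29.4 tcp [0.6426 0.2631 0.1075] yaw 17.13 j [ 0.23  0.47  1.51 -0.    1.17 -0.07] op 0.354 F [ 0.5 -1.2  0.1]
SHIFT [-0.0002  0.0002  0.0045] TURN [-0.0009 -0.     -0.0012] rows>= 1.0
```

View pics/w19.png

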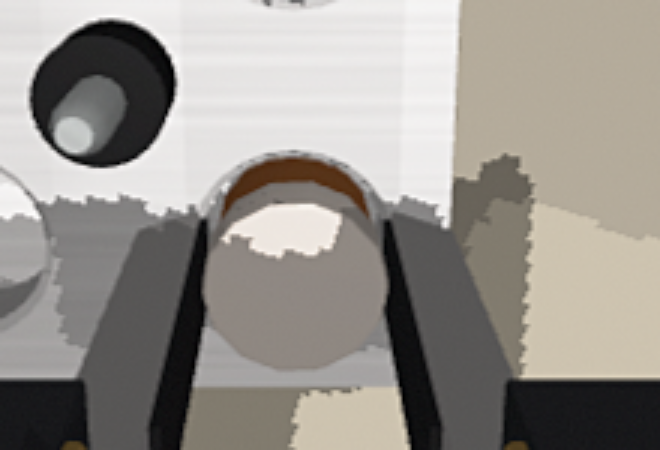

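jog_arm:
  plan:
    - [30, 0, 0, 0.003, 0, 0, 0]
    - [30, 0, 0, 0.0045, 0, 0, 0]
    - [30, 0, 0, 0.0045, 0, 0, 0]
    - [50, 0, 0, 0.0045, 0, 0, 0]
    - [50, 0, 0, 0.0045, 0, 0, 0]

```text
t: 29.95
eef_pos: [0.643, 0.2633, 0.1038]
tcp_rot: [0.0, 0.594, 0.805, 0.0]
ft_force: [-0.0, 0.4, 0.0]
opening: 0.481
```

jog_arm:
  plan:
    - [50, 0, 0, 0, 0, 0, 0]
    - [60, 0, 0, -0.03, 0, 0, 0]
    - [60, 0, 0, -0.07, 0, 0, 0]
    - [60, -0.04, -0.04, -0.11, 0, 0, 0]
    - [60, -0.04, -0.07, -0.13, 0, 0, 0]

```text
t: 30.45
eef_pos: [0.5903, 0.2042, 0.2337]
tcp_rot: [0.001, 0.594, 0.804, 0.0]
ft_force: [-0.2, -0.7, 0.6]
opening: 0.601
```

jog_arm:
  plan:
    - [60, 0, 0, 0, 0, 0, 0]
    - [60, 0, 0, 0, 0, 0, 0]

```text
t: 30.65
eef_pos: [0.5898, 0.2055, 0.2331]
tcp_rot: [0.001, 0.594, 0.804, 0.001]
ft_force: [-0.2, -0.7, -0.4]
opening: 0.604
```

```bash
python3 -c "
from h import *
import pickle
s=env.state(); pickle.dump(s,open('s3.pkl','wb'))
im=shot('wrist','w20.png')
cv2.imwrite('pics/w20z.png',cv2.resize(im[80:300,180:480,::-1],None,fx=2.66,fy=2.66))
shot('top','t20.png')
go(.557,-.0005,.2,99.7)"
```

```text
t 30.75 tcp [0.5896 0.2058 0.2308] yaw 17.14 j [ 0.15  0.19  1.62  0.    1.33 -0.14] op 0.603 F [-0.3 -0.8 -0.4]
SHIFT [-0.1876 -0.0919  0.0308] TURN [-1.0000e-03 -1.3000e-03 -1.4409e+00] rows>= 10.0
```

View pics/w20z.png

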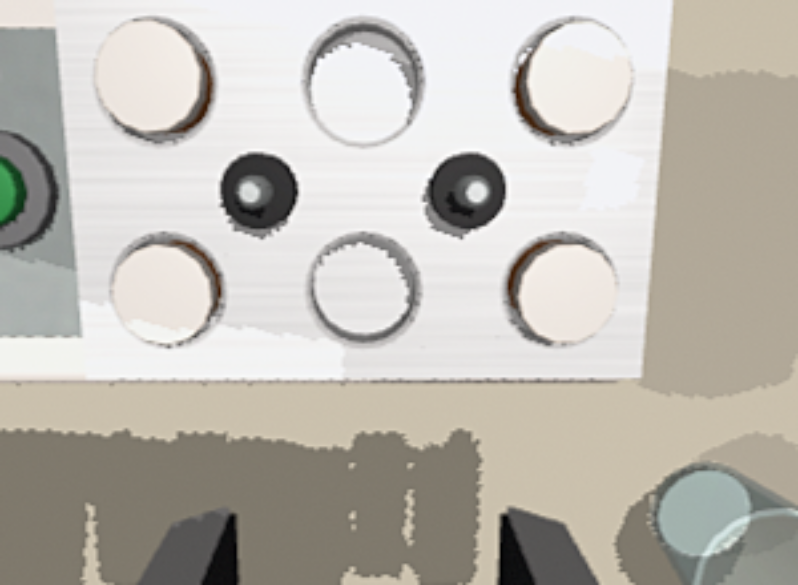

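View pics/t20.png

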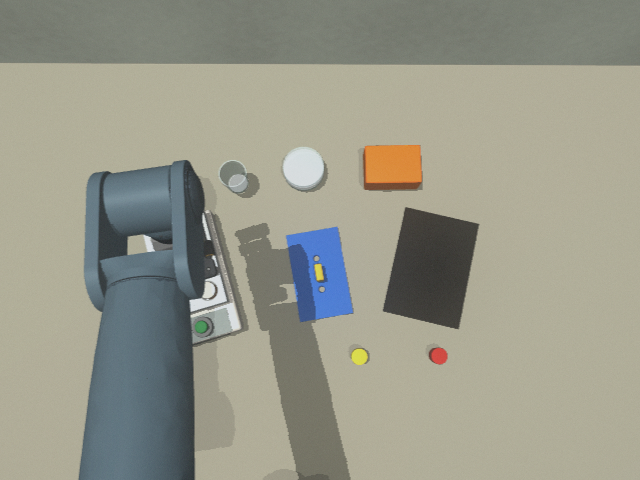

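```bash
python3 -c "
from h import *
import pickle
s=pickle.load(open('s3.pkl','rb'));C=cam('wrist',s)
f=lambda u,v,z: ray(C,((u+.5)/2.66-.5+180,(v+.5)/2.66-.5+80),z)
a=f(249,191,.111);b=f(477,191.5,.111);print(a,b,(a+b)/2,np.linalg.norm(b-a),np.degrees(np.arctan2((b-a)[1],(b-a)[0])))
a=f(259,190,.091);b=f(467,190,.091);print((a+b)/2,np.linalg.norm(b-a))
P=[f(154,80,.075),f(363,81,.075),f(573,81,.075),f(166,289,.075),f(364,289,.075),f(562,289,.075)];print(np.mean(P,0))
"
```

```text
[0.5349695 0.26472   0.111    ] [0.60012453 0.28463287 0.111     ] [0.56754702 0.27467643 0.111     ] 0.06813002368099476 16.994351367457053
[0.56747877 0.27469405 0.091     ] 0.06662851323294981
[0.56755286 0.27513942 0.075     ]
```

jog_arm:
  plan:
    - [60, -0.02, -0.01, 0, 0, 0, -0.14]
    - [60, -0.04, -0.02, 0, 0, 0, -0.28]
    - [60, -0.06, -0.03, 0, 0, 0, -0.42]
    - [60, -0.08, -0.04, 0, 0, 0, -0.56]
    - [60, -0.1, -0.05, 0, 0, 0, -0.7]

```text
t: 31.25
eef_pos: [0.5712, 0.095, 0.2299]
tcp_rot: [-0.002, 0.279, 0.96, -0.0]
ft_force: [1.0, -0.3, -0.5]
opening: 0.598
```

```bash
python3 -c "
from h import *
go(.54,-.003,.22,99.7)"
```

```text
t 31.25 tcp [0.5712 0.095  0.2299] yaw 57.62 j [-0.03  0.08  1.74  0.    1.32 -1.04] op 0.598 F [ 1.  -0.3 -0.5]
SHIFT [-0.0262 -0.0994  0.01  ] TURN [-5.000e-04 -3.200e-03 -7.344e-01] rows>= 5.0
```

jog_arm:
  plan:
    - [60, -0.012, -0.017, 0, 0, 0, -0.147]
    - [60, -0.024, -0.034, 0, 0, 0, -0.294]
    - [60, -0.036, -0.051, 0, 0, 0, -0.44]
    - [60, -0.048, -0.068, 0.005, 0, 0, -0.587]
    - [60, -0.053, -0.0765, 0.01, 0, 0, -0.734]

```text
t: 31.75
eef_pos: [0.5749, 0.0012, 0.2201]
tcp_rot: [-0.001, -0.084, 0.996, 0.0]
ft_force: [0.6, 0.2, 0.7]
opening: 0.599
```

jog_arm:
  plan:
    - [60, 0, 0, 0, 0, 0, 0]
    - [60, 0, 0, 0, 0, 0, 0]

```text
t: 31.95
eef_pos: [0.5745, 0.0027, 0.2207]
tcp_rot: [-0.001, -0.08, 0.997, 0.0]
ft_force: [1.1, -0.4, 0.1]
opening: 0.6
```

```bash
python3 -c "
from h import *
import pickle
s=env.state(); pickle.dump(s,open('s4.pkl','wb'))
im=shot('wrist','w21.png'); C=cam('wrist',s)
hsv=cv2.cvtColor(im,cv2.COLOR_RGB2HSV);H,S,V=[hsv[...,i].astype(int) for i in range(3)]
for c,st in blobs((H>20)&(H<34)&(S>150)&(V>100),80): print('yel',c,st,ray(C,c,.04))
B=((H>100)&(H<128)&(S>120)).astype(np.uint8)
cs,h=cv2.findContours(B,cv2.RETR_CCOMP,cv2.CHAIN_APPROX_NONE)
for c in cs:
    a=cv2.contourArea(c)
    if 60<a<2000 and len(c)>5:
        e=cv2.fitEllipse(c); print('hole?',a,np.round(e[0],1),np.round(e[1],1),ray(C,e[0],.008).round(4))
    if a>=2000:
        b=cv2.boxPoints(cv2.minAreaRect(c));P=np.array([ray(C,p,.008) for p in b]);print(b.round(0).tolist(),P.round(4),P.mean(0))
go(*s['eef_pos'],99.7)"
```

```text
yel [257.05889282  12.23203769] [236   0  40  32 849] [ 0.39565643 -0.07983966  0.04      ]
yel [317.53219697 205.09848485] [310 187  16  37 528] [ 0.55472142 -0.00094813  0.04      ]
[[261.0, 111.0], [370.0, 109.0], [374.0, 281.0], [264.0, 283.0]] [[ 0.4734 -0.0729  0.008 ]
 [ 0.4534  0.0371  0.008 ]
 [ 0.6382  0.0791  0.008 ]
 [ 0.6614 -0.0469  0.008 ]] [ 0.55659947 -0.00089679  0.008     ]
hole? 110.0 [318. 231.] [11.8 12.1] [0.589  0.0051 0.008 ]
hole? 667.0 [317.4 205. ] [19.1 47.4] [ 5.6e-01 -2.0e-04  8.0e-03]
hole? 140.5 [316.8 170.3] [13.  13.9] [ 0.5231 -0.0068  0.008 ]
t 32.0 tcp [0.5746 0.0029 0.2212] yaw 99.18 j [-0.19  0.08  1.76  0.    1.3  -1.92] op 0.6 F [-1.  -0.5  0.2]
SHIFT [ 0.0001 -0.0002  0.0005] TURN [ 0.0007 -0.0013 -0.009 ] rows>= 1.0
```

View pics/w21.png

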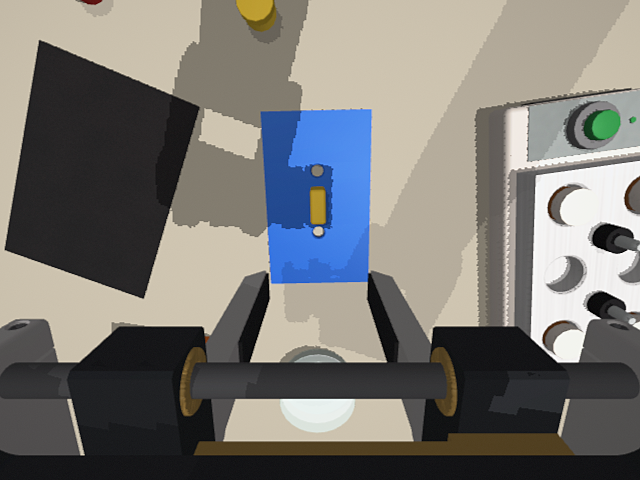

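```bash
python3 -c "
from h import *
go(.5563,-.0009,.04,100.1)"
```

```text
t 32.0 tcp [0.5746 0.0029 0.2212] yaw 99.18 j [-0.19  0.08  1.76  0.    1.3  -1.92] op 0.6 F [-1.  -0.5  0.2]
SHIFT [ 0.0185 -0.001   0.1812] TURN [ 0.0007 -0.0013 -0.016 ] rows>= 4.0
```

jog_arm:
  plan:
    - [60, 0.0185, -0.001, 0.04, 0, 0, -0.016]
    - [60, 0.0185, -0.001, 0.08, 0, 0, -0.016]
    - [60, 0.0185, -0.001, 0.12, 0, 0, -0.016]
    - [60, 0.0185, -0.001, 0.15, 0, 0, -0.016]
    - [60, 0.0185, -0.001, 0.165, 0, 0, -0.016]

```text
t: 32.5
eef_pos: [0.5547, -0.0005, 0.054]
tcp_rot: [-0.002, -0.089, 0.996, 0.001]
ft_force: [-1.0, -0.1, -0.3]
opening: 0.6
```

jog_arm:
  plan:
    - [60, 0, 0, 0.01, 0, 0, 0]
    - [60, 0, 0, 0.015, 0, 0, 0]
    - [60, 0, 0, 0.015, 0, 0, 0]
    - [60, 0, 0, 0.015, 0, 0, 0]

```text
t: 32.9
eef_pos: [0.5575, -0.0019, 0.0433]
tcp_rot: [0.001, -0.089, 0.996, -0.0]
ft_force: [0.4, 0.5, -0.2]
opening: 0.601
```

```bash
python3 -c "
from h import *
go(.5563,-.0009,.04,100.1)
shot('wrist','w22.png')"
```

```text
t 32.9 tcp [ 0.5575 -0.0019  0.0433] yaw 100.2 j [-0.21  0.28  1.9   0.    0.96 -1.96] op 0.601 F [ 0.4  0.5 -0.2]
SHIFT [0.001  0.0012 0.0033] TURN [-0.0009  0.0023  0.0018] rows>= 1.0
```

View pics/w22.png

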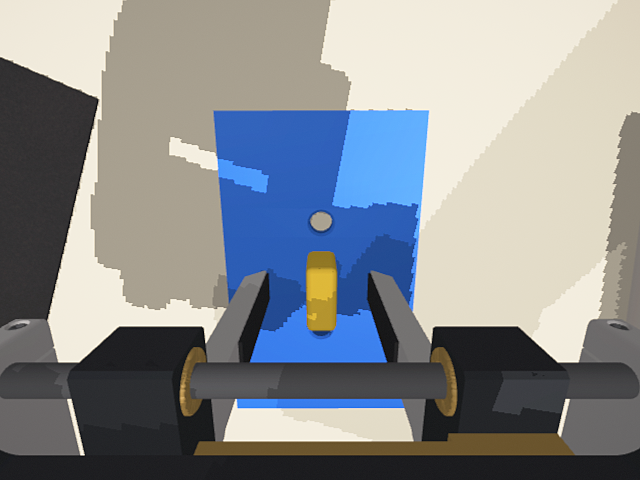

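jog_arm:
  plan:
    - [60, 0.0005, 0.001, 0.002, 0, 0, 0]
    - [30, 0.0005, 0.001, 0.002, 0, 0, 0]
    - [5, 0.0005, 0.001, 0.002, 0, 0, 0]
    - [5, 0.0005, 0.001, 0.002, 0, 0, 0]
    - [5, 0.0005, 0.001, 0.002, 0, 0, 0]
  force: 35

```text
t: 33.45
eef_pos: [0.5557, -0.0008, 0.04]
tcp_rot: [0.0, -0.089, 0.996, -0.0]
ft_force: [-0.0, 0.5, 0.9]
opening: 0.295
```

jog_arm:
  plan:
    - [5, 0, 0, 0, 0, 0, 0]
    - [5, 0, 0, 0, 0, 0, 0]
    - [5, 0, 0, 0, 0, 0, 0]
    - [5, 0, 0, 0, 0, 0, 0]

```text
t: 33.85
eef_pos: [0.5557, -0.0008, 0.04]
tcp_rot: [-0.0, -0.089, 0.996, 0.0]
ft_force: [0.2, 0.6, -0.2]
opening: 0.166
```

```bash
python3 -c "
from h import *
go(.5563,-.0009,.04,100.1)
"
```

```text
t 33.85 tcp [ 0.5557 -0.0008  0.04  ] yaw 100.22 j [-0.21  0.28  1.9   0.    0.96 -1.95] op 0.166 F [ 0.2  0.6 -0.2]
SHIFT [-0.0006 -0.0002 -0.    ] TURN [ 0.    -0.     0.002] rows>= 1.0
```

jog_arm:
  plan:
    - [5, 0, 0, -0.01, 0, 0, 0]
    - [5, 0, 0, -0.04, 0, 0, 0]
    - [5, 0, 0, -0.08, 0, 0, 0]
    - [5, 0, 0, -0.12, 0, 0, 0]
    - [5, 0, 0, -0.15, 0, 0, 0]

```text
t: 34.35
eef_pos: [0.5561, -0.0009, 0.1931]
tcp_rot: [0.001, -0.089, 0.996, -0.0]
ft_force: [0.5, -0.4, -2.8]
opening: 0.166
```

jog_arm:
  plan:
    - [5, 0, 0, -0.01, 0, 0, 0]
    - [5, 0, 0, -0.01, 0, 0, 0]

```text
t: 34.55
eef_pos: [0.5563, -0.0009, 0.2014]
tcp_rot: [0.001, -0.089, 0.996, -0.0]
ft_force: [-0.1, 0.8, -2.2]
opening: 0.166
```

```bash
sed -i 's/\.5678,\.2754/.5675,.2748/; s/radians(17.2)/radians(17.1)/; s/,17.2)$/,107.1)/' pk.py; python3 pk.py 0 0 .2;python3 -c "
from h import *
shot('wrist','w23.png')
"
```

```text
[0.5675 0.2748]
t 34.55 tcp [ 0.5563 -0.0009  0.2014] yaw 100.21 j [-0.21  0.05  1.83 -0.    1.26 -1.95] op 0.166 F [-0.1  0.8 -2.2]
SHIFT [-0.0599  0.2694  0.0012] TURN [-0.0013  0.0026 -0.1202] rows>= 6.0
```

View pics/w23.png

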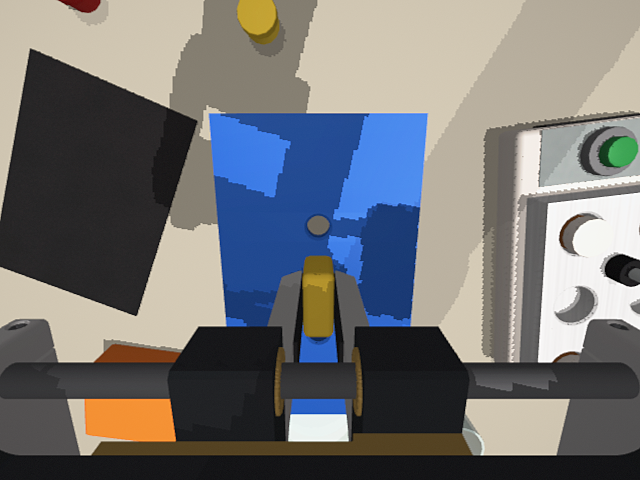

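```bash
cat > pm.py <<'E'
from h import *
s=env.state(); im=optics.get_image('wrist'); C=cam('wrist',s); w=s['tcp_rot'];r=R.from_quat([w[1],w[2],w[3],w[0]])
hsv=cv2.cvtColor(im,cv2.COLOR_RGB2HSV);H,S,V=[hsv[...,i].astype(int) for i in range(3)]
B=((H>100)&(H<128)&(S>120)).astype(np.uint8)
f=lambda p:(r.inv().apply(ray(C,p,s['eef_pos'][2]-.032)-s['eef_pos'])*1000).round(2)
cs,h=cv2.findContours(B,cv2.RETR_CCOMP,cv2.CHAIN_APPROX_NONE)
for c in cs:
    a=cv2.contourArea(c)
    if 150<a<900: e=cv2.fitEllipse(c); print('hole?',a,np.round(e[0],1),np.round(e[1],1),f(e[0]))
ys,xs=np.nonzero(B[100:240]); ys+=100
# front edge: topmost row per column
for cidx in (230,260,290,320,350,380,410):
    q=np.nonzero(B[60:,cidx])[0]; print(cidx,q[0]+60,f((cidx,q[0]+59.5)))
for rr in (150,180,210,240):
    q=np.nonzero(B[rr,150:480])[0]+150; print(rr,q[0],q[-1],f((q[0]-.5,rr)),f((q[-1]+.5,rr)))
E
python3 pm.py
```

```text
hole? 747.0 [318.  406.1] [15.5 73. ] [-89.71  -0.24  31.94]
hole? 374.5 [317.8 224.8] [20.4 23.6] [34.12 -0.36 32.02]
230 114 [ 93.59 -46.1   32.05]
260 113 [ 94.08 -30.46  32.06]
290 113 [ 94.09 -14.85  32.06]
320 114 [93.6   0.76 32.06]
350 114 [93.61 16.38 32.07]
380 113 [94.1  31.98 32.07]
410 113 [94.11 47.59 32.08]
150 212 424 [ 75.21 -57.28  32.04] [75.24 56.73 32.07]
180 215 421 [ 59.32 -56.97  32.03] [59.34 56.44 32.06]
210 217 418 [ 42.66 -57.21  32.01] [42.68 56.13 32.04]
240 220 416 [ 25.18 -56.89  32.  ] [25.19 56.38 32.03]
```

jog_arm:
  plan:
    - [5, -0.01, 0.04, 0, 0, 0, -0.02]
    - [5, -0.02, 0.085, 0, 0, 0, -0.04]
    - [5, -0.03, 0.13, 0, 0, 0, -0.06]
    - [5, -0.04, 0.175, 0, 0, 0, -0.08]
    - [5, -0.05, 0.22, 0, 0, 0, -0.1]

```text
t: 35.15
eef_pos: [0.5643, 0.2261, 0.1968]
tcp_rot: [-0.002, -0.139, 0.99, -0.0]
ft_force: [0.2, -0.2, -2.1]
opening: 0.171
```

jog_arm:
  plan:
    - [5, -0.006, 0.03, 0, 0, 0, -0.02]
    - [5, -0.01, 0.049, 0, 0, 0, -0.02]
    - [5, -0.01, 0.049, 0, 0, 0, -0.02]
    - [5, -0.01, 0.049, 0, 0, 0, -0.02]
    - [5, -0.01, 0.049, 0, 0, 0, -0.02]

```text
t: 35.65
eef_pos: [0.5617, 0.2733, 0.1986]
tcp_rot: [-0.001, -0.148, 0.989, -0.0]
ft_force: [0.0, 0.7, -2.0]
opening: 0.167
```

```bash
python3 pk.py 0 0 .155;python3 -c "
from h import *
shot('wrist','w24.png')
"
```

```text
[0.5675 0.2748]
t 35.65 tcp [0.5617 0.2733 0.1986] yaw 107.02 j [ 0.27  0.22  1.65 -0.    1.28 -1.6 ] op 0.167 F [ 0.   0.7 -2. ]
SHIFT [-0.0061 -0.0002  0.0436] TURN [-0.0002 -0.0023 -0.0013] rows>= 1.0
```

View pics/w24.png

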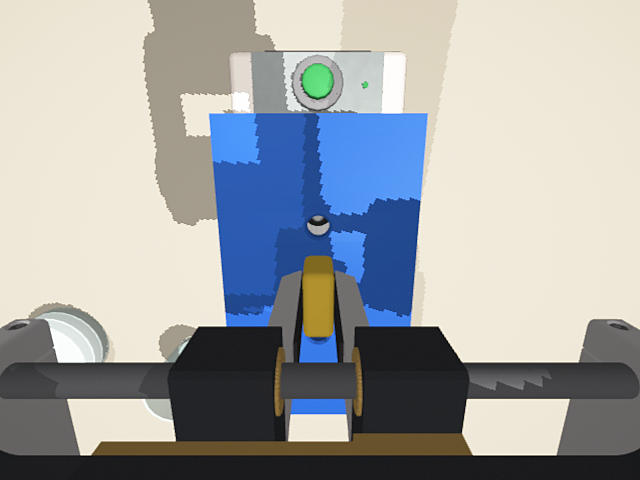

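jog_arm:
  plan:
    - [5, -0.006, 0, 0.01, 0, 0, 0]
    - [5, -0.006, 0, 0.025, 0, 0, 0]
    - [5, -0.006, 0, 0.035, 0, 0, 0]
    - [5, -0.006, 0, 0.038, 0, 0, 0]
    - [5, -0.006, 0, 0.038, 0, 0, 0]

```text
t: 36.2
eef_pos: [0.5671, 0.2759, 0.1606]
tcp_rot: [-0.001, -0.148, 0.989, -0.0]
ft_force: [0.2, -0.0, -1.3]
opening: 0.167
```

```bash
python3 pk.py 0 0 .155;python3 -c "
from h import *
im=shot('wrist','w25.png')
cv2.imwrite('pics/w25z.png',cv2.resize(im[20:360,200:440,::-1],None,fx=1.7,fy=1.7))
"
```

```text
[0.5675 0.2748]
t 36.2 tcp [0.5671 0.2759 0.1606] yaw 107.08 j [ 0.27  0.27  1.66 -0.    1.21 -1.6 ] op 0.167 F [ 0.2 -0.  -1.3]
SHIFT [-0.     -0.0012  0.0056] TURN [ 0.     -0.0023 -0.0004] rows>= 1.0
```

View pics/w25z.png

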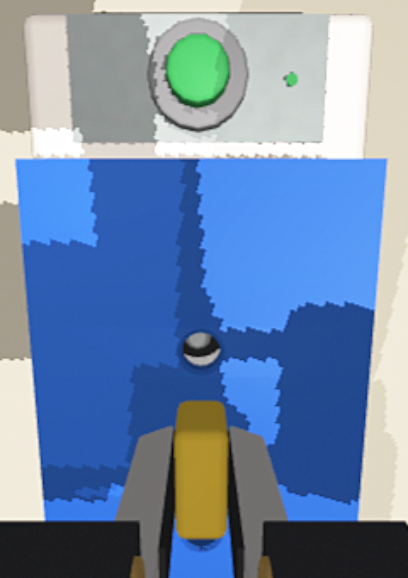

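jog_arm:
  plan:
    - [5, 0, -0.0012, 0.003, 0, 0, 0]
    - [5, 0, -0.0012, 0.006, 0, 0, 0]
    - [5, 0, -0.0012, 0.006, 0, 0, 0]
    - [5, 0, -0.0012, 0.006, 0, 0, 0]

```text
t: 36.65
eef_pos: [0.5681, 0.2751, 0.156]
tcp_rot: [0.0, -0.149, 0.989, 0.0]
ft_force: [-0.3, 0.9, -2.2]
opening: 0.166
```

```bash
python3 pk.py 0 0 .131;python3 pm.py | grep hole; python3 -c "
from h import *
s=env.state()
im=shot('wrist','w26.png');C=cam('wrist',s)
c=np.array([.5675,.2748]);a=np.radians(17.1);u=np.array([np.cos(a),np.sin(a)])
for k in (-1,1):
  p=c+k*.034*u; print([proj(C,[p[0],p[1],z]).round(1) for z in (.111,.091)])
cv2.imwrite('pics/w26z.png',cv2.resize(im[200:250,288:348,::-1],None,fx=12,fy=12,interpolation=cv2.INTER_CUBIC))
"
```

```text
[0.5675 0.2748]
t 36.65 tcp [0.5681 0.2751 0.156 ] yaw 107.09 j [ 0.27  0.28  1.66 -0.    1.2  -1.6 ] op 0.166 F [-0.3  0.9 -2.2]
SHIFT [ 0.0007 -0.0001  0.025 ] TURN [-0.      0.     -0.0002] rows>= 1.0
hole? 745.5 [317.8 406.1] [15.5 72.4] [-89.72  -0.37  32.  ]
hole? 360.0 [317.9 225. ] [20.9 22.1] [34.06 -0.34 32.  ]
[array([318.4, 218.9]), array([318.3, 212.5])]
[array([318.3, 320. ]), array([318.3, 306. ])]
```

View pics/w26z.png

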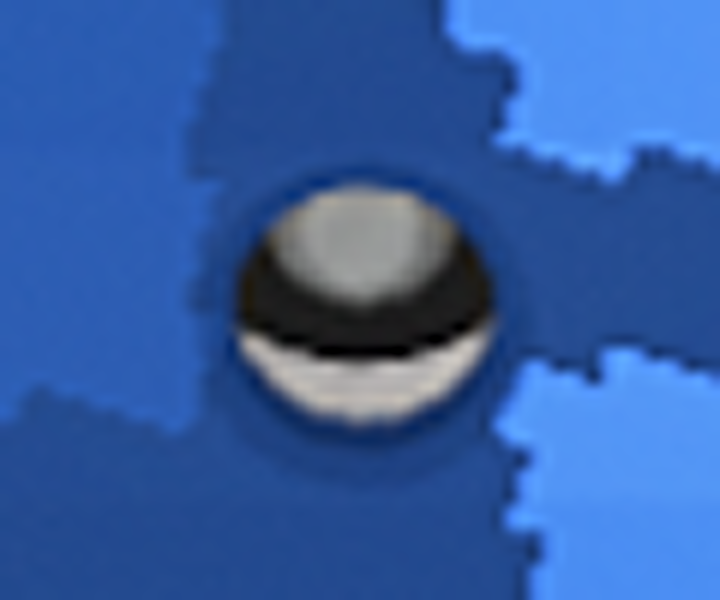

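The stud tip shows inside the hole about where predicted: px (318,220) against (318.4,219). I lower the plate slowly.

jog_arm:
  plan:
    - [5, 0, 0, 0.003, 0, 0, 0]
    - [5, 0, 0, 0.006, 0, 0, 0]
    - [5, 0, 0, 0.009, 0, 0, 0]
    - [5, 0, 0, 0.01, 0, 0, 0]
    - [5, 0, 0, 0.01, 0, 0, 0]

```text
t: 37.25
eef_pos: [0.568, 0.275, 0.1455]
tcp_rot: [-0.0, -0.149, 0.989, -0.0]
ft_force: [-0.5, -0.3, -2.4]
opening: 0.171
```

```bash
python3 pk.py 0 0 .131
```

```text
[0.5675 0.2748]
t 37.25 tcp [0.568  0.275  0.1455] yaw 107.09 j [ 0.27  0.29  1.67 -0.    1.19 -1.6 ] op 0.171 F [-0.5 -0.3 -2.4]
SHIFT [ 0.0005 -0.      0.0145] TURN [ 0.     -0.0007 -0.0003] rows>= 1.0
```

jog_arm:
  plan:
    - [5, 0.0003, 0, 0.003, 0, 0, 0]
    - [5, 0.0003, 0, 0.006, 0, 0, 0]
    - [5, 0.0003, 0, 0.009, 0, 0, 0]
    - [5, 0.0003, 0, 0.012, 0, 0, 0]
    - [5, 0.0003, 0, 0.012, 0, 0, 0]

```text
t: 37.75
eef_pos: [0.5676, 0.2749, 0.1332]
tcp_rot: [-0.0, -0.149, 0.989, -0.0]
ft_force: [0.9, 0.6, -2.0]
opening: 0.168
```

```bash
python3 pk.py 0 0 .131
```

```text
[0.5675 0.2748]
t 37.75 tcp [0.5676 0.2749 0.1332] yaw 107.09 j [ 0.27  0.3   1.68  0.    1.16 -1.6 ] op 0.168 F [ 0.9  0.6 -2. ]
SHIFT [ 0.0001 -0.      0.0022] TURN [ 0.     -0.001  -0.0003] rows>= 1.0
```

Next I make gentle contact and release.

jog_arm:
  plan:
    - [5, 0, 0, 0.001, 0, 0, 0]
    - [5, 0, 0, 0.002, 0, 0, 0]
    - [5, 0, 0, 0.0025, 0, 0, 0]
    - [5, 0, 0, 0.0025, 0, 0, 0]

```text
t: 38.15
eef_pos: [0.5679, 0.275, 0.1314]
tcp_rot: [0.0, -0.149, 0.989, 0.0]
ft_force: [-0.2, -1.0, -2.1]
opening: 0.167
```

```bash
python3 pk.py 0 0 .131
```

```text
[0.5675 0.2748]
t 38.15 tcp [0.5679 0.275  0.1314] yaw 107.09 j [ 0.27  0.3   1.68  0.    1.16 -1.6 ] op 0.167 F [-0.2 -1.  -2.1]
SHIFT [ 0.0004 -0.0001  0.0004] TURN [ 0.      0.0001 -0.0002] rows>= 1.0
```

jog_arm:
  plan:
    - [40, 0, 0, 0, 0, 0, 0]
    - [40, 0, 0, 0, 0, 0, 0]
    - [40, 0, 0, 0, 0, 0, 0]
    - [40, 0, 0, 0, 0, 0, 0]
    - [40, 0, 0, 0, 0, 0, 0]

```text
t: 38.65
eef_pos: [0.568, 0.275, 0.1316]
tcp_rot: [0.0, -0.149, 0.989, 0.0]
ft_force: [0.1, 0.6, -0.3]
opening: 0.4
```

jog_arm:
  plan:
    - [40, 0, 0, -0.01, 0, 0, 0]
    - [40, 0, 0, -0.03, 0, 0, 0]
    - [40, 0, 0, -0.07, 0, 0, 0]
    - [40, 0, 0, -0.11, 0, 0, 0]
    - [40, 0, 0, -0.11, 0, 0, 0]

```text
t: 39.15
eef_pos: [0.5712, 0.276, 0.2499]
tcp_rot: [0.007, -0.149, 0.989, 0.001]
ft_force: [0.5, 0.5, 1.0]
opening: 0.401
```

jog_arm:
  plan:
    - [40, -0.02, 0, 0, 0, 0, 0]
    - [40, -0.02, 0, 0, 0, 0, 0]
    - [0, -0.02, 0, 0, 0, 0, 0]

```text
t: 39.45
eef_pos: [0.5865, 0.2807, 0.2408]
tcp_rot: [-0.001, -0.149, 0.989, -0.0]
ft_force: [-0.5, -0.9, -0.5]
opening: 0.347
```

```bash
python3 -c "
from h import *
import pickle
s=env.state();pickle.dump(s,open('s5.pkl','wb'))
im=shot('wrist','w27.png');shot('scene','sc27.png');print(s['eef_pos'])
C=cam('wrist',s);c=np.array([.5675,.2748]);a=np.radians(17.1);u=np.array([np.cos(a),np.sin(a)]);v=np.array([-u[1],u[0]])
hsv=cv2.cvtColor(im,cv2.COLOR_RGB2HSV);H,S,V=[hsv[...,i].astype(int) for i in range(3)]
B=((H>100)&(H<128)&(S>110)).astype(np.uint8)
cs,_=cv2.findContours(B,0,2);q=max(cs,key=cv2.contourArea);b=cv2.approxPolyDP(cv2.convexHull(q),8,True)[:,0]
for p in b:
  P=ray(C,p,.099)[:2]-c;print(p,(P@u*1000).round(1),(P@v*1000).round(1))
"
```

```text
[0.58652329 0.28068386 0.24078519]
[386 101] -93.0 55.6
[377 293] 78.0 56.2
[349 310] 95.9 29.8
[287 310] 95.9 -30.3
[259 293] 78.0 -56.6
[249 102] -92.2 -56.8
```

View pics/w27.png

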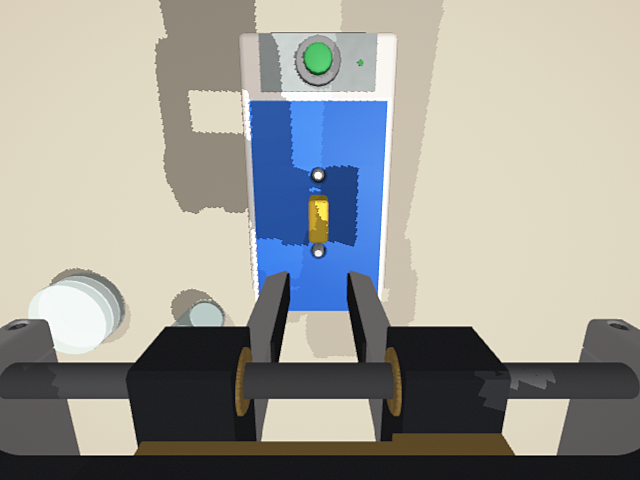

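View pics/sc27.png

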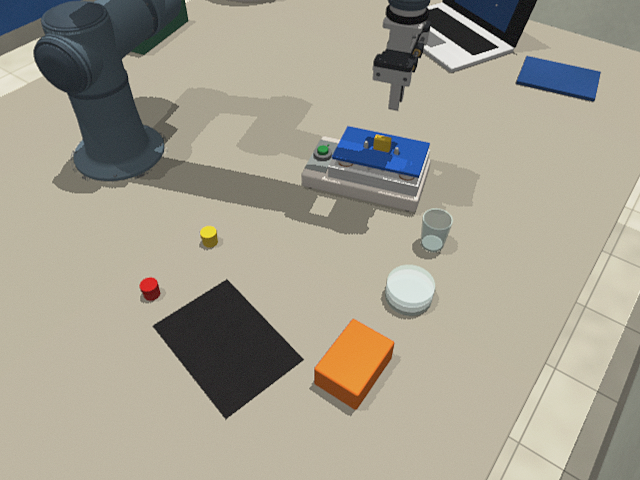

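```bash
python3 -c "
from h import *
import pickle
s=pickle.load(open('s5.pkl','rb'))
im=cv2.cvtColor(cv2.imread('pics/w27.png'),cv2.COLOR_BGR2HSV);H,S,V=[im[...,i].astype(int) for i in range(3)]
m=(H>45)&(H<85)&(S>90)
C=cam('wrist',s);c=np.array([.5675,.2748]);a=np.radians(17.1);u=np.array([np.cos(a),np.sin(a)]);v=np.array([-u[1],u[0]])
for p,st in blobs(m,100):
  print(p,st)
  for z in (.045,.05,.055,.06,.065):
    P=ray(C,p,z)[:2]-c; print(z,(P@u*1000).round(1),(P@v*1000).round(1))
"; sed -i 's/,17.2)/,107.1)/' pk.py; python3 pk.py -133 0 .12
```

```text
[317.63129252  58.06938776] [304  42  28  33 735]
0.045 -137.1 -0.5
0.05 -135.9 -0.5
0.055 -134.8 -0.5
0.06 -133.7 -0.5
0.065 -132.5 -0.5
[0.44037953 0.23569264]
t 39.55 tcp [0.5863 0.2806 0.2408] yaw 107.09 j [ 0.27  0.24  1.55 -0.    1.36 -1.6 ] op 0.267 F [-0.1 -0.7 -0.8]
SHIFT [ 1.525e-01 -1.000e-04  1.210e-01] TURN [ 0.     -0.0015 -0.0002] rows>= 4.0
```

jog_arm:
  plan:
    - [0, 0.04, 0, 0, 0, 0, 0]
    - [0, 0.08, 0, 0, 0, 0, 0]
    - [0, 0.12, 0, 0, 0, 0, 0]
    - [0, 0.15, 0, 0, 0, 0, 0]
    - [0, 0.1525, 0, 0.03, 0, 0, 0]

```text
t: 40.05
eef_pos: [0.4408, 0.2363, 0.215]
tcp_rot: [0.004, -0.149, 0.989, 0.0]
ft_force: [1.6, -0.2, 0.3]
opening: 0.004
```

jog_arm:
  plan:
    - [0, 0, 0, 0.03, 0, 0, 0]
    - [0, 0, 0, 0.06, 0, 0, 0]
    - [0, 0, 0, 0.08, 0, 0, 0]
    - [0, 0, 0, 0.09, 0, 0, 0]
    - [0, 0, 0, 0.09, 0, 0, 0]

```text
t: 40.55
eef_pos: [0.44, 0.2357, 0.1201]
tcp_rot: [-0.002, -0.149, 0.989, -0.0]
ft_force: [-0.1, 0.3, 0.4]
opening: 0.007
```

```bash
python3 pk.py -133 0 .1; python3 -c "
from h import *
shot('wrist','w28.png')"
```

```text
[0.44037953 0.23569264]
t 40.55 tcp [0.44   0.2357 0.1201] yaw 107.08 j [ 0.26  0.03  2.02 -0.    1.1  -1.6 ] op 0.007 F [-0.1  0.3  0.4]
SHIFT [-0.0004 -0.0001  0.0201] TURN [ 0.0001 -0.0031 -0.0003] rows>= 1.0
```

View pics/w28.png

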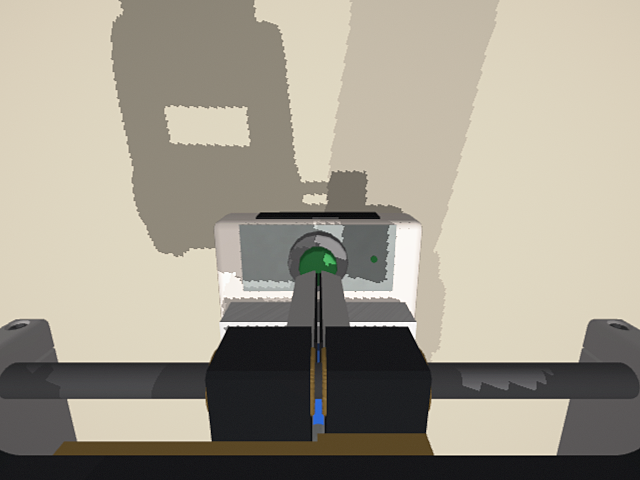

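jog_arm:
  plan:
    - [0, 0, 0, 0.01, 0, 0, 0]
    - [0, 0, 0, 0.02, 0, 0, 0]
    - [0, 0, 0, 0.026, 0, 0, 0]
    - [0, 0, 0, 0.028, 0, 0, 0]
    - [0, 0, 0, 0.03, 0, 0, 0]

```text
t: 41.1
eef_pos: [0.4411, 0.236, 0.0913]
tcp_rot: [-0.0, -0.149, 0.989, -0.0]
ft_force: [-2.3, -1.2, 1.2]
opening: 0.005
```

jog_arm:
  plan:
    - [0, 0, 0, 0.002, 0, 0, 0]
    - [0, 0, 0, 0.004, 0, 0, 0]
    - [0, 0, 0, 0.004, 0, 0, 0]

```text
t: 41.4
eef_pos: [0.4413, 0.236, 0.0876]
tcp_rot: [-0.0, -0.149, 0.989, -0.0]
ft_force: [-2.4, -0.3, 4.4]
opening: -0.0
```

jog_arm:
  plan:
    - [0, 0, 0, 0.002, 0, 0, 0]
    - [0, 0, 0, 0.002, 0, 0, 0]

```text
t: 41.6
eef_pos: [0.4415, 0.2361, 0.0862]
tcp_rot: [0.0, -0.149, 0.989, -0.0]
ft_force: [-2.8, -0.9, 7.1]
opening: 0.005
```

jog_arm:
  plan:
    - [0, 0, 0, 0.001, 0, 0, 0]
    - [0, 0, 0, 0.001, 0, 0, 0]

```text
t: 41.8
eef_pos: [0.4416, 0.2361, 0.086]
tcp_rot: [-0.0, -0.149, 0.989, -0.0]
ft_force: [-5.8, -2.0, 14.2]
opening: 0.004
```

The force climbed from about 5 N to 14 N while z held at 0.086, so the button is bottomed out. I release it and back off.

jog_arm:
  plan:
    - [0, 0, 0, 0, 0, 0, 0]
    - [0, 0, 0, -0.01, 0, 0, 0]
    - [0, 0, 0, -0.04, 0, 0, 0]
    - [0, 0, 0, -0.08, 0, 0, 0]
    - [0, 0, 0, -0.12, 0, 0, 0]

```text
t: 42.3
eef_pos: [0.4409, 0.2359, 0.2053]
tcp_rot: [-0.0, -0.149, 0.989, 0.0]
ft_force: [0.9, 0.4, 0.3]
opening: 0.005
```

jog_arm:
  plan:
    - [0, -0.05, 0, -0.02, 0, 0, 0]
    - [0, -0.1, 0, -0.04, 0, 0, 0]
    - [0, -0.12, 0, -0.04, 0, 0, 0]
    - [0, -0.12, 0, -0.04, 0, 0, 0]
    - [0, -0.12, 0, -0.04, 0, 0, 0]

```text
t: 42.8
eef_pos: [0.5558, 0.2712, 0.2437]
tcp_rot: [-0.0, -0.148, 0.989, -0.0]
ft_force: [0.4, 0.6, -0.8]
opening: 0.008
```

```bash
python3 -c "
from h import *
s=env.state()
im=shot('wrist','w29.png');print(s['t'],s['eef_pos'],s['ft_force'])
C=cam('wrist',s);c=np.array([.5675,.2748]);a=np.radians(17.1);u=np.array([np.cos(a),np.sin(a)]);v=np.array([-u[1],u[0]])
hsv=cv2.cvtColor(im,cv2.COLOR_RGB2HSV);H,S,V=[hsv[...,i].astype(int) for i in range(3)]
for p,st in blobs((H>45)&(H<85)&(S>90),100):
  P=ray(C,p,.063)[:2]-c; print('button',p,(P@u*1000).round(1),(P@v*1000).round(1))
sc=shot('scene','sc29.png'); a=cv2.resize(sc[110:230,280:470,::-1],None,fx=4,fy=4,interpolation=cv2.INTER_CUBIC); cv2.imwrite('pics/sc29z.png',a)
"
```

```text
42.8 [0.55583445 0.27121536 0.24366013] [ 0.39830474  0.59875934 -0.8051377 ]
button [317.66034755  96.96366509] -133.1 -0.5
```

View pics/w29.png

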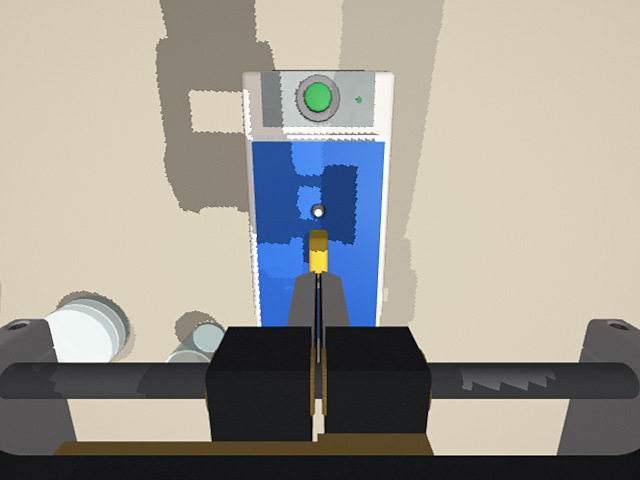

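View pics/sc29z.png

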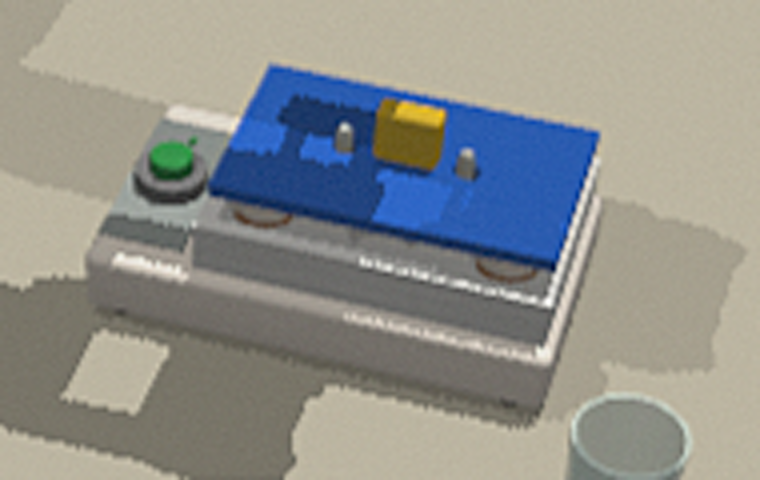

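```bash
python3 -c "
from h import *
print(order.sign_off()); print(env.state()['t'])"
```

```text
the job is handed in; nothing more can be done
None
the job is handed in; nothing more can be done
```

All four jars on the mat now stand in corner pockets 1, 5, 0 and 4. The blue plate is over both studs on the collars and let go, and the start button was pressed and has come up. I handed the job in at about 43 s; it reports no verdict.

**Last checks:**
- **Jars:** the wrist view before the plate went on showed all four lids down in their pockets and the mat empty.
- **Plate:** it was let go with the tool about 0.4 mm above the computed seat height. The final scene picture shows it lying flat with both studs through.
- **Button press:** the tool stalled after about 5–6 mm of travel, and the force rose to 14 N against the button's 5 N. Travel was judged from tool height and force, since the button joint has no direct reading.
- **Button up:** afterwards the picture shows it up, at the mixer position given for it (x = -133 mm).
- **Bystanders:** in the pictures the beaker, orange box and dishes are where they were.

**Disagreements:** the first coarse mixer position from the top camera was about 2 mm off the wrist camera's, and I used the wrist one. The plate's far edge measured 2–3 mm short of its nominal place, but I went by the holes and the final views.

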